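# Secure the casting frame, level the casting table and hold the spirit level down

### The arm

A 7-joint arm with a two-finger parallel gripper is mounted at the origin on the work surface. World frame = base frame: x ahead of the robot, y to its left, z up, the work surface at z = 0. Lengths are in m, angles in rad, forces in N, time in s.
With the tool pointing down it reaches from about 0.4 to 0.925 m from the base axis. Payload 5.6 kg.
Tool frame: the origin (TCP) lies midway between the tips of the shut fingers; the grasp point (between the pads) lies 19 mm behind it; y points along the fingers, z is the direction in which the jaws open and shut, and the axes are right-handed (so a half turn about y gives the same grasp; the last joint's range is limited). The gripper opens to 85 mm and grips with 20 to 120 N. Pads are 22 mm wide; open, the fingers measure 114 mm over their backs; the gripper's body (76 mm by 85 mm) begins 54 mm behind the grasp point. The pads swing forward as they close: fully open they stand 13 mm farther back than shut.
Start: joints at [1.112, 0.468, -0.012, 1.603, 0.006, 1.071, -0.056], TCP at [0.263, -0.595, 0.231] pointing down, gripper open.
Joint ranges: [-2.53, 2.53], [-0.31, 2.02], [-1.57, 1.55], [0.28, 2.44], [-1.29, 4.43], [0.15, 1.84], [-2.92, 2.92]. Speed limits (rad/s): [2.57, 2.57, 3.14, 3.14, 3.14, 3.14, 3.14].

### API

Orientations are given as a 3x3 rotation matrix whose columns are the frame's x, y, z axes.
In Python, from station import env gives the robot as it stands.
- The arm moves only by the tool arm_command, never from a script. Its argument "moves" is a list of rows, each an object of numbers: "wx", "wy", "wz": the turn, a rotation vector about the tool's x, y, z in rad; "dx", "dy", "dz": the shift along the tool's x, y, z in units of 40 mm (1.0 is 40 mm); "grip": the finger opening in mm, from 0 to 85.4. In form: [{"wx": .., "wy": .., "wz": .., "dx": .., "dy": .., "dz": .., "grip": ..}, ...]. A call has 1 to 12 rows; each row shifts and turns the pose as measured when the row begins, along the tool's axes as they then stand; what a row does not reach is not made up. A row lasts 1/8 s, in which the tool goes at most 62.5 mm and 10.7 degrees, less where a joint would pass 70% of its speed; a pose out of reach is approached as far as the arm can. A call is refused whole if a number of a shift passes 1 or a number of a turn 0.188, either way. A call with a gripper value outside its range is refused whole. The fingers move at their own pace and stop on an object; "force" is the grip in N (left out, the last holds). Time passes only in rows, so rows that do not move let the fingers close. It gives the time, the measured TCP pose, the force and the opening at its end, in the units of the state.
- env.observe(): the state, without advancing time (a new reading comes with each control period).
- env.get_image(name): name is "side" or "top"; returns (picture, depth): 384x512x3 uint8, blue, green, red; 384x512 float32, m along the optical axis (not along the pixel's ray), 0 where there is no reading.
- env.get_calibration(name): a dict with "vfov" (degrees; the focal length in pixels is half the picture's height over the tangent of half this angle, whatever the lens; pixels are square), "cx", "cy" (the principal point, pixels), "R" (3x3) and "t" (3): a world point X has camera coordinates R X + t. Camera axes: x right, y down, z forward; pixel columns grow to the right and rows downward; lengths in m; the calibration is good to about 2 mm. A picture is of the moment at which its call begins. get_calibration takes no time and is no camera call.
- env.close_job(): hands the job in, once; it reports no verdict.
The state is a dict: "t": time; "qpos": joint angles; "joint_vel": joint speeds; "joint_efforts": joint torques, N m; "eef_pos": TCP position; "ee_rot": TCP orientation; "force": force on the tool from outside, world axes, zero at the start; "ft_torque": the same for the moment, N m; "grip_width": opening from 0.0 (shut) to 1.0 (fully open).
Only numpy, scipy, OpenCV 4.12 (cv2) and the standard library are available. Lean on these libraries where they do the work, as an engineer would, in place of code of your own. Each camera call takes 0.05 s, during which the arm holds its last target.

### The job

Get the film-casting table ready for pouring: first turn the turnbutton until its wing lies square across the frame and locks it down, then set the spirit level, without dropping it, on the glass in the middle of the frame, lengthwise from the knob's side to the opposite side, and let go of it. Turn the knob of the screw foot until the bubble rests between its two lines, leave the knob, then press the level firmly but not hard (about a kilogram of push) down onto the glass from above to check that the bubble stays centred. Leave the other things on the bench where they are, and finish while still holding that steady push on the level, with the bubble between its lines: do not let go at the end.

Things in the scene. Friction and masses are not known exactly. Their poses are not given: they have to be found in the camera images.
- plate: Casting table: flat aluminium plate with a glass sheet on top, clamped by a hinged steel frame. Origin: on the glass's top face in the middle of the frame's opening, about 45 mm above the bench. z up; y from the knob (y = -155 mm) to the two plain feet (+105); x from the turnbutton's pivot (x = -108 mm) to the frame's hinges (+92). Firm on the bench; place and yaw (within 0.25 rad) differ each time.
- plate_near (a point): Middle of the aluminium plate's edge beyond the turnbutton, at x = -130, y = 0, z = -4 mm of the plate. The aluminium's top face (4 mm below the glass's top) reaches x -130..105 and y -120..120 mm, with a 60 mm wide tongue out to y = -185 under the knob. The plate tilts by under 1 degree about a line along x at the plain feet, moved by the screw foot alone; the knob's side starts too low.
- turnbutton (a joint): Angle (rad) of the turnbutton about its upright pivot: at 0 its wing points along the plate's -y beside the frame (unlocked; it starts at 0 to 0.35); it grows counter-clockwise seen from above; at 1.57 the wing points along the plate's +x across the frame's bar (locked). Stop at 1.62. Light friction, about 1.5 N at the post; stays where it is left.
- turnbutton_post (a point): Centre of the top of the turnbutton's round black finger post: upright, 12 mm diameter, 28 mm high, 30 mm from the pivot, on the end of the 16 mm wide, 5 mm thick steel wing. This point is at z = +46 mm of the plate, the wing's top face at +18 mm.
- frame (a joint): Angle (rad) of the steel frame on its hinges: 0 = lying shut, as it starts; its weight keeps it shut. Its opening is 144 mm in the plate's x by 174 mm in y; its bars are 18 mm wide and rise 8 mm above the glass.
- foot_knob (a joint): Angle (rad) of the screw foot's knob about its upright axis, growing clockwise seen from above. Clockwise raises the knob's side of the plate (8 mm a turn, 260 mm from the plain feet: 0.28 degrees per rad). It starts at 0.1 to 1.2; it is level at some 2.4 to 3.2, different each time: find it with the bubble. Stops at -0.5 and 6.5. Friction about 0.06 N m; stays where it is left.
- foot_knob_top (a point): Centre of the top of the screw foot's black fluted round knob at x = 0, y = -155 mm of the plate: 41 mm diameter, 26 mm high, its underside 14 mm above the aluminium. This point is at z = +36 mm of the plate.
- level: Aluminium block spirit level: 120 mm long, 28 wide, 36 high, 0.24 to 0.38 kg, with a yellow-green vial in a 55 mm window in the middle of its top and a solid flat top on either side of it. Origin: centre of the underside; x along its length, z up. Starts upright on the bench left or right of the casting table, its x within 0.5 rad of straight ahead. Either end may point to the knob.
- bubble (a joint): Place of the bubble's middle along the level's own x (m), 0 = centred. It goes to the higher end, 14 mm per degree (4 mm per rad of the knob when the level stands along the plate's y), 13.5 mm at most, and settles in about 1.5 s. The bubble is 16 mm long and the two black lines stand 21 mm apart about the middle: it is between them while within 2.5 mm of 0.
- jar: White plastic jar with screw lid, 62 mm diameter, 50 mm high, on the side of the casting table where the level is not. Not to be disturbed. Origin: centre of the underside.
- beaker_tall: Glass beaker, 68 mm diameter, 105 mm high, to the left. Not to be disturbed. Origin: centre of the underside.
- beaker_low: Glass beaker, 72 mm diameter, 75 mm high, to the right. Not to be disturbed. Origin: centre of the underside.
- spatula: Steel spoon spatula, 170 mm long, lying in front on the left. Not to be disturbed.
- jar_lid: White plastic lid, 60 mm diameter, 12 mm high, lying in front on the right. Not to be disturbed.
- pestle: White ceramic pestle, 104 mm high, 38 mm foot, standing in front on the right. Not to be disturbed.
There are look-alikes about, which are no part of the job. Leave any blue look-alike of the level alone.

How it is judged:
By the outcome, as a careful person would: the job done as asked, in the order asked, and still so for the second after the job is handed in, while the arm keeps its last pose, push and grip.
It also fails if it takes over 72 s, if anything falls off the work surface, if the arm or the gripper's body presses on something with over 40 N, if the wrist force passes 120 N, or if a joint passes its speed limit or range.

## Working session

There is one attempt and no reset: what is moved stays moved. The work goes in short steps, Python scripts to look and compute and a tool call to move; the robot and the scene stay as the last step left them, time stands still between calls to the robot, and variables do not carry over. Pictures are saved under pics/ and viewed, and the job is handed in when it is done.

Besides the shell and the picture viewer there is one more tool, called after ">>>" as name(argument=value, ...), one argument or row to a line, values as JSON. arm_command: Moves the arm, as the interface text tells. Its arguments: {"type":"object","properties":{"moves":{"type":"array"},"force":{"type":"number"}},"required":["moves"]}

```bash
ls; mkdir -p pics; python3 - <<'E'
from station import env
import cv2,numpy as np
s=env.observe()
for k,v in s.items(): print(k,np.round(v,4).tolist())
for n in("side","top"):
    im,d=env.get_image(n); cv2.imwrite(f"pics/{n}0.png",im); np.save(f"pics/{n}0.npy",d)
    print(n,env.get_calibration(n))
E
```

```text
pics
t 0.0
qpos [1.112, 0.4684, -0.0116, 1.6036, 0.006, 1.0714, -0.0563]
joint_vel [-0.0031, 0.0007, 0.0004, 0.001, -0.0002, -0.0002, 0.0004]
joint_efforts [-0.0, -53.2389, 0.021, -25.1303, 0.0113, 0.0077, -0.0]
eef_pos [0.2623, -0.5941, 0.2303]
ee_rot [[-0.9148, -0.0008, 0.4039], [-0.4039, 0.0016, -0.9148], [0.0001, -1.0, -0.0018]]
force [-0.2388, 0.0778, 0.7425]
ft_torque [-0.0271, 0.0803, 0.0328]
grip_width 1.0014
side {'vfov': 45.011865810951726, 'cx': 257.5874977687583, 'cy': 186.14442419094004, 'R': array([[ 0.68079675, -0.73245749, -0.00467039],
       [-0.54329903, -0.50068274, -0.6739013 ],
       [ 0.49126567,  0.46132723, -0.73880663]]), 't': array([-0.34257525,  0.2902213 ,  1.4001123 ])}
top {'vfov': 54.81100108388173, 'cx': 256.3228147004061, 'cy': 192.981538898773, 'R': array([[-4.12898452e-04, -9.99998983e-01,  1.36489204e-03],
       [-9.95523782e-01,  2.82053269e-04, -9.45109516e-02],
       [ 9.45104705e-02, -1.39780591e-03, -9.95522886e-01]]), 't': array([-0.03146863,  0.44089038,  1.25085114])}
```

View pics/top0.png

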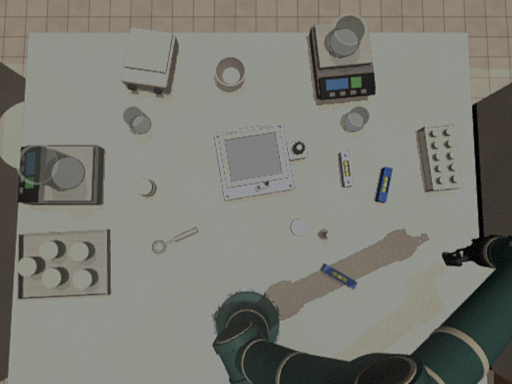

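View pics/side0.png

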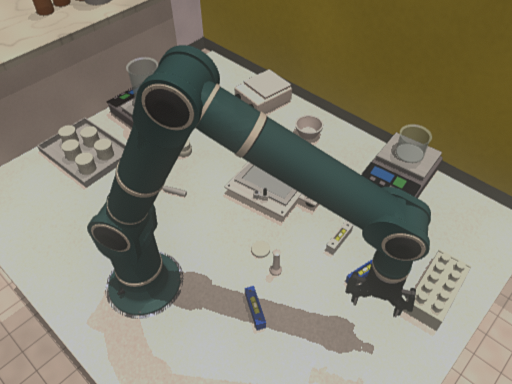

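The top view shows the casting table at about (255,160), the knob at (299,149), the turnbutton at (262,185) and the aluminium level at (346,169). The blue look-alikes are at (384,184) and (339,276). I'll zoom in on these.

```bash
cat > h.py <<'E'
from station import env
import cv2,numpy as np
C={n:env.get_calibration(n) for n in("side","top")}
def f(n): return 192/np.tan(np.radians(C[n]['vfov']/2))
def proj(n,X):
    c=C[n];X=np.atleast_2d(X);p=X@c['R'].T+c['t']
    return np.c_[f(n)*p[:,0]/p[:,2]+c['cx'],f(n)*p[:,1]/p[:,2]+c['cy']]
def ray(n,uv,z):
    c=C[n];uv=np.atleast_2d(uv).astype(float)
    d=np.c_[(uv[:,0]-c['cx'])/f(n),(uv[:,1]-c['cy'])/f(n),np.ones(len(uv))]@c['R']
    o=-c['R'].T@c['t']; s=(z-o[2])/d[:,2]
    return o+d*s[:,None]
def cloud(n,D):
    c=C[n];v,u=np.mgrid[0:384,0:512]
    p=np.stack([(u-c['cx'])/f(n)*D,(v-c['cy'])/f(n)*D,D],-1)
    return (p-c['t'])@c['R']
def crop(im,u0,v0,w,h,k,name):
    o=cv2.resize(im[v0:v0+h,u0:u0+w],None,fx=k,fy=k,interpolation=cv2.INTER_CUBIC)
    for i in range(0,w,10): cv2.putText(o,str(u0+i),(i*k,8),0,.3,(0,0,255),1); cv2.line(o,(i*k,9),(i*k,13),(0,0,255),1)
    for i in range(0,h,10): cv2.putText(o,str(v0+i),(0,i*k+3),0,.3,(0,0,255),1)
    cv2.imwrite("pics/"+name,o)
def pose():
    s=env.observe();print("t",s['t'],"p",np.round(s['eef_pos'],4),"F",np.round(s['force'],2),"T",np.round(s['ft_torque'],2),"g",round(s['grip_width'],3));print(np.round(s['ee_rot'],4).tolist());return s
E
python3 - <<'E'
from h import *
im=cv2.imread("pics/top0.png");crop(im,205,115,100,90,7,"c1.png");crop(im,325,140,75,70,8,"c2.png")
im=cv2.imread("pics/side0.png");crop(im,215,150,150,105,5,"c3.png")
E
```

```text
(no output)
```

View pics/c1.png

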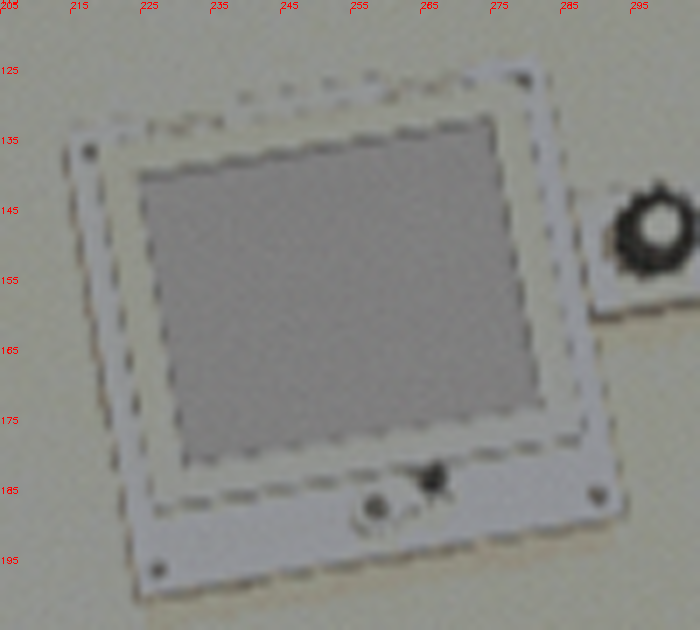

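View pics/c2.png

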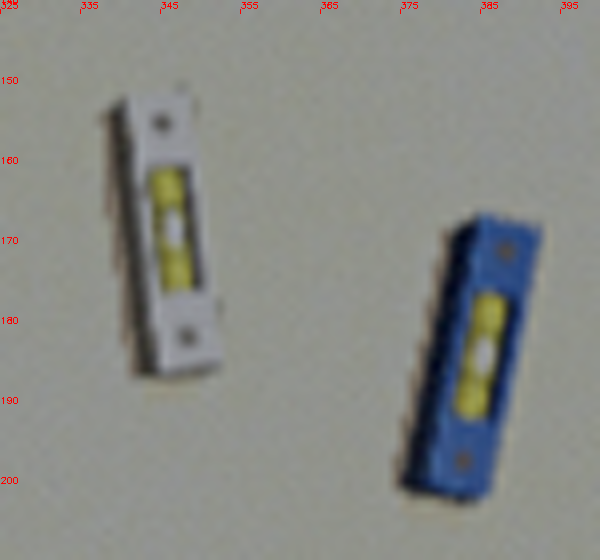

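View pics/c3.png

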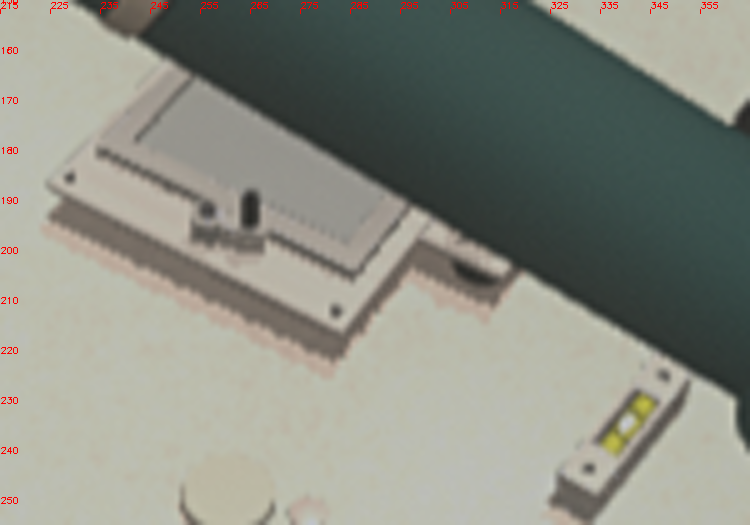

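```bash
cat >> h.py <<'E'
def un(p,u0,v0,k): return (np.array(p,float)+.5)/k-.5+[u0,v0]
E
python3 - <<'E'
from h import *
from scipy.optimize import least_squares
A=un([(135,600),(628,515),(545,75),(65,140)],205,115,7)
O=un([(138,177),(490,120),(543,407),(187,465)],205,115,7)
K=un([(657,230)],205,115,7)
L=np.array([[-130,120,-4],[-130,-120,-4],[105,-120,-4],[105,120,-4],[72,87,8],[72,-87,8],[-72,-87,8],[-72,87,8],[0,-155,36]])/1e3
uv=np.r_[A,O,K]
def W(p,L):
    c,s=np.cos(p[2]),np.sin(p[2]);return np.c_[p[0]+c*L[:,0]-s*L[:,1],p[1]+s*L[:,0]+c*L[:,1],L[:,2]+p[3]]
def r(p): return (proj("top",W(p,L))-uv).ravel()
for fr in(0,1):
    g=(lambda p:r(np.r_[p[:3],.045])) if not fr else r
    s=least_squares(g,[.6,0,0,.045][:3+fr],loss='soft_l1');print(np.round(s.x,4));print(np.round(s.fun.reshape(-1,2),1).tolist())
D=np.load("pics/top0.npy");P=cloud("top",D)
for u,v in[(255,160),(240,165),(220,170),(250,191),(224,195),(285,140)]: print(u,v,np.round(P[v-1:v+2,u-1:u+2].reshape(-1,3).mean(0),4))
post=ray("top",un([(433,476)],205,115,7),.091);piv=ray("top",un([(375,508)],205,115,7),.065)
print("post",post,"piv",piv)
lv=ray("top",un([(125,97),(188,95),(218,365),(157,370)],325,140,8),.036);print(lv.round(4),lv.mean(0),np.linalg.norm(np.diff(lv,axis=0),axis=1))
h=ray("top",un([(162,123),(188,336)],325,140,8),.036);print(h,h.mean(0),np.arctan2(*(h[0]-h[1])[[1,0]]))
sh=ray("side",un([(663-0,376),(588,468)],215,150,5),.036);print("side",sh,sh.mean(0),np.arctan2(*(sh[0]-sh[1])[[1,0]]))
print("side post",ray("side",un([(250,194)],215,150,5),.091))
E
```

```text
[ 0.5616 -0.0203  0.1656]
[[0.4, 0.2], [-0.0, 0.7], [-0.1, -3.4], [-0.4, -1.5], [-0.1, 0.2], [0.1, 0.0], [-0.2, 0.4], [-0.4, 0.6], [0.7, -0.2]]
[ 0.5639 -0.0204  0.1664  0.0316]
[[0.8, -0.2], [-0.4, 0.4], [-0.4, -3.0], [0.1, -1.1], [0.2, 0.5], [-0.0, 0.4], [-0.4, 0.3], [-0.0, 0.4], [0.2, -0.0]]
255 160 [ 0.5508 -0.0271  0.0471]
240 165 [0.5342 0.0238 0.0437]
220 170 [0.5195 0.0931 0.028 ]
250 191 [ 0.4457 -0.0102  0.0414]
224 195 [0.4333 0.0787 0.0286]
285 140 [ 0.6246 -0.1311  0.0272]
post [[ 0.46823044 -0.06441062  0.091     ]] piv [[ 0.45616048 -0.0376101   0.065     ]]
[[ 0.5817 -0.3194  0.036 ]
 [ 0.5825 -0.3464  0.036 ]
 [ 0.466  -0.3564  0.036 ]
 [ 0.4639 -0.3304  0.036 ]] [ 0.52350856 -0.33814759  0.036     ] [0.02706031 0.11697794 0.02607932]
[[ 0.57035463 -0.33498199  0.036     ]
 [ 0.47840726 -0.34393476  0.036     ]] [ 0.52438094 -0.33945838  0.036     ] 0.09706245951675808
side [[ 0.56838731 -0.33517118  0.036     ]
 [ 0.4771761  -0.34308877  0.036     ]] [ 0.5227817  -0.33912997  0.036     ] 0.08658801778185947
side post [[ 0.46769884 -0.06523843  0.091     ]]
```

```bash
cat >> h.py <<'E'
from scipy.spatial.transform import Rotation as Ro
import json
PL=np.array([.5616,-.0203,.1656])
def plate(x,y,z):
    c,s=np.cos(PL[2]),np.sin(PL[2]);return np.array([PL[0]+c*x-s*y,PL[1]+s*x+c*y,.045+z])
def Rt(yaw):  # tool z yaw, tool y down
    z=np.array([np.cos(yaw),np.sin(yaw),0]);y=np.array([0,0,-1.]);return np.c_[np.cross(y,z),y,z]
def plan(wps,grip=None,p=None,R=None,nd=2,vmax=.045):
    """wps: list of (pos,yawdeg[,rows])"""
    s=env.observe()
    p=np.array(s['eef_pos']) if p is None else p; R=np.array(s['ee_rot']) if R is None else R
    rows=[]
    for w in wps:
        q,Rq=np.array(w[0]),Rt(np.radians(w[1])); rv=Ro.from_matrix(R.T@Rq).as_rotvec()
        n=w[2] if len(w)>2 else 1
        n=max(n,int(np.ceil(np.linalg.norm(q-p)/vmax)),int(np.ceil(np.abs(rv).max()/.17)),1)
        for i in range(n):
            d=R.T@((q-p)/n)/.04; 
            m=np.abs(d).max()
            r=dict(wx=rv[0]/n,wy=rv[1]/n,wz=rv[2]/n,dx=d[0],dy=d[1],dz=d[2])
            r={k:round(float(v),nd) for k,v in r.items()}
            r={k:v for k,v in r.items() if v}
            if grip is not None:r['grip']=grip
            rows.append(r)
            R=R@Ro.from_rotvec(rv/n).as_matrix(); p=p+(q-p)/n
    print(len(rows),json.dumps(rows).replace('"',''))
def button(th,r=.030,z=.0): 
    a=th-np.pi/2; return plate(-.108+r*np.cos(a),r*np.sin(a),z)
E
python3 - <<'E'
from h import *
print(button(.28),button(1.57))
b=button(.28);plan([((b[0],b[1],.18),25)],grip=28)
E
```

```text
[ 0.46800746 -0.06517374  0.045     ] [ 0.484671   -0.03318141  0.045     ]
13 [{wy: -0.12, dx: -0.77, dy: 0.1, dz: -0.77, grip: 28}, {wy: -0.12, dx: -0.79, dy: 0.09, dz: -0.62, grip: 28}, {wy: -0.12, dx: -0.8, dy: 0.08, dz: -0.48, grip: 28}, {wy: -0.12, dx: -0.78, dy: 0.08, dz: -0.35, grip: 28}, {wy: -0.12, dx: -0.76, dy: 0.07, dz: -0.23, grip: 28}, {wy: -0.12, dx: -0.72, dy: 0.07, dz: -0.13, grip: 28}, {wy: -0.12, dx: -0.67, dy: 0.06, dz: -0.03, grip: 28}, {wy: -0.12, dx: -0.62, dy: 0.06, dz: 0.05, grip: 28}, {wy: -0.12, dx: -0.56, dy: 0.05, dz: 0.11, grip: 28}, {wy: -0.12, dx: -0.5, dy: 0.05, dz: 0.17, grip: 28}, {wy: -0.12, dx: -0.44, dy: 0.04, dz: 0.21, grip: 28}, {wy: -0.12, dx: -0.38, dy: 0.04, dz: 0.24, grip: 28}, {wy: -0.12, dx: -0.32, dy: 0.04, dz: 0.26, grip: 28}]
```

>>> arm_command(
  moves=[
    {"wy":-0.12,"dx":-0.77,"dz":-0.77,"grip":28},
    {"wy":-0.12,"dx":-0.79,"dz":-0.62,"grip":28},
    {"wy":-0.12,"dx":-0.8,"dz":-0.48,"grip":28},
    {"wy":-0.12,"dx":-0.78,"dz":-0.35,"grip":28},
    {"wy":-0.12,"dx":-0.76,"dz":-0.23,"grip":28},
    {"wy":-0.12,"dx":-0.72,"dz":-0.13,"grip":28},
    {"wy":-0.12,"dx":-0.67,"dz":-0.03,"grip":28},
    {"wy":-0.12,"dx":-0.62,"dz":0.05,"grip":28},
    {"wy":-0.12,"dx":-0.56,"dz":0.11,"grip":28},
    {"wy":-0.12,"dx":-0.5,"dz":0.17,"grip":28},
    {"wy":-0.12,"dx":-0.44,"dz":0.21,"grip":28},
  ],
)

```text
validation failed for argument at $.mo...
```

```bash
python3 - <<'E'
from h import *
s=pose();print(np.round(s['qpos'],2))
b=button(.28);plan([((b[0],b[1],.15),25)],grip=28)
E
```

```text
t 0.1 p [ 0.2623 -0.5942  0.2304] F [ 0.1   1.16 -0.53] T [-0.   -0.04 -0.01] g 1.002
[[-0.9148, -0.0008, 0.4038], [-0.4038, 0.0015, -0.9148], [0.0001, -1.0, -0.0017]]
[ 1.11  0.47 -0.01  1.6   0.01  1.07 -0.06]
13 [{wy: -0.12, dx: -0.77, dy: 0.16, dz: -0.77, grip: 28}, {wy: -0.12, dx: -0.79, dy: 0.14, dz: -0.62, grip: 28}, {wy: -0.12, dx: -0.8, dy: 0.13, dz: -0.48, grip: 28}, {wy: -0.12, dx: -0.78, dy: 0.12, dz: -0.35, grip: 28}, {wy: -0.12, dx: -0.76, dy: 0.11, dz: -0.23, grip: 28}, {wy: -0.12, dx: -0.72, dy: 0.1, dz: -0.13, grip: 28}, {wy: -0.12, dx: -0.67, dy: 0.1, dz: -0.03, grip: 28}, {wy: -0.12, dx: -0.62, dy: 0.09, dz: 0.05, grip: 28}, {wy: -0.12, dx: -0.56, dy: 0.08, dz: 0.11, grip: 28}, {wy: -0.12, dx: -0.5, dy: 0.08, dz: 0.17, grip: 28}, {wy: -0.12, dx: -0.44, dy: 0.07, dz: 0.21, grip: 28}, {wy: -0.12, dx: -0.38, dy: 0.06, dz: 0.24, grip: 28}, {wy: -0.12, dx: -0.32, dy: 0.06, dz: 0.26, grip: 28}]
```

>>> arm_command(
  moves=[
    {"wx":0,"wy":-0.12,"wz":0,"dx":-0.77,"dy":0,"dz":-0.77,"grip":28},
    {"wx":0,"wy":-0.12,"wz":0,"dx":-0.79,"dy":0,"dz":-0.62,"grip":28},
    {"wx":0,"wy":-0.12,"wz":0,"dx":-0.8,"dy":0,"dz":-0.48,"grip":28},
    {"wx":0,"wy":-0.12,"wz":0,"dx":-0.78,"dy":0,"dz":-0.35,"grip":28},
    {"wx":0,"wy":-0.12,"wz":0,"dx":-0.76,"dy":0,"dz":-0.23,"grip":28},
    {"wx":0,"wy":-0.12,"wz":0,"dx":-0.72,"dy":0,"dz":-0.13,"grip":28},
    {"wx":0,"wy":-0.12,"wz":0,"dx":-0.67,"dy":0,"dz":-0.03,"grip":28},
    {"wx":0,"wy":-0.12,"wz":0,"dx":-0.62,"dy":0,"dz":0.05,"grip":28},
    {"wx":0,"wy":-0.12,"wz":0,"dx":-0.56,"dy":0,"dz":0.11,"grip":28},
    {"wx":0,"wy":-0.12,"wz":0,"dx":-0.5,"dy":0,"dz":0.17,"grip":28},
  ],
)

```text
t: 1.35
eef_pos: [0.374, -0.2931, 0.2268]
ee_rot: [[0.081, -0.007, 0.997], [-0.997, 0.006, 0.082], [-0.006, -1.0, -0.006]]
force: [0.2, 0.2, -0.1]
grip_width: 0.331
```

```bash
sed -i 's/^            r={k:v for k,v in r.items() if v}/            r={k:(v+0.0 if v else 0) for k,v in r.items()}/; s/if grip is not None:r/if 1:r/' h.py; sed -i "s/r\['grip'\]=grip/r['grip']=w[3] if len(w)>3 else grip/; s/.replace('\"','')/.replace(' ','')/" h.py
python3 - <<'E'
from h import *
s=pose();print(np.round(s['qpos'],2))
b=button(.28);plan([((b[0],b[1],.15),25)],grip=28)
E
```

```text
t 1.35 p [ 0.374  -0.2931  0.2268] F [ 0.22  0.24 -0.06] T [-0.   -0.01  0.03] g 0.331
[[0.0815, -0.0067, 0.9967], [-0.9967, 0.006, 0.0815], [-0.0065, -1.0, -0.0062]]
[ 0.93  0.21 -0.38  2.    0.09  0.96  0.59]
6 [{"wx":0,"wy":-0.06,"wz":0,"dx":-0.91,"dy":0.32,"dz":0.47,"grip":28},{"wx":0,"wy":-0.06,"wz":0,"dx":-0.74,"dy":0.27,"dz":0.44,"grip":28},{"wx":0,"wy":-0.06,"wz":0,"dx":-0.59,"dy":0.22,"dz":0.4,"grip":28},{"wx":0,"wy":-0.06,"wz":0,"dx":-0.47,"dy":0.19,"dz":0.36,"grip":28},{"wx":0,"wy":-0.06,"wz":0,"dx":-0.38,"dy":0.15,"dz":0.32,"grip":28},{"wx":0,"wy":-0.06,"wz":0,"dx":-0.3,"dy":0.13,"dz":0.29,"grip":28}]
```

```bash
sed -i 's/^        for i in range(n):/        D=(q-p)\/n\n        for i in range(n):/; s/d=R.T@((q-p)\/n)/d=R.T@D/; s/p=p+(q-p)\/n/p=p+D/' h.py
python3 - <<'E'
from h import *
b=button(.28);plan([((b[0],b[1],.14),25)],grip=28)
E
```

```text
6 [{"wx":0,"wy":-0.06,"wz":0,"dx":-0.91,"dy":0.36,"dz":0.47,"grip":28},{"wx":0,"wy":-0.06,"wz":0,"dx":-0.88,"dy":0.36,"dz":0.52,"grip":28},{"wx":0,"wy":-0.06,"wz":0,"dx":-0.85,"dy":0.36,"dz":0.57,"grip":28},{"wx":0,"wy":-0.06,"wz":0,"dx":-0.82,"dy":0.36,"dz":0.62,"grip":28},{"wx":0,"wy":-0.06,"wz":0,"dx":-0.78,"dy":0.36,"dz":0.67,"grip":28},{"wx":0,"wy":-0.06,"wz":0,"dx":-0.74,"dy":0.36,"dz":0.71,"grip":28}]
```

>>> arm_command(
  moves=[
    {"wx":0,"wy":-0.06,"wz":0,"dx":-0.91,"dy":0.2,"dz":0.47,"grip":28},
    {"wx":0,"wy":-0.06,"wz":0,"dx":-0.88,"dy":0.3,"dz":0.52,"grip":28},
    {"wx":0,"wy":-0.06,"wz":0,"dx":-0.85,"dy":0.4,"dz":0.57,"grip":28},
    {"wx":0,"wy":-0.06,"wz":0,"dx":-0.82,"dy":0.4,"dz":0.62,"grip":28},
    {"wx":0,"wy":-0.06,"wz":0,"dx":-0.78,"dy":0.4,"dz":0.67,"grip":28},
    {"wx":0,"wy":-0.06,"wz":0,"dx":-0.74,"dy":0.4,"dz":0.71,"grip":28},
  ],
)

```text
t: 2.1
eef_pos: [0.4678, -0.06, 0.1414]
ee_rot: [[0.434, -0.005, 0.901], [-0.901, 0.004, 0.434], [-0.006, -1.0, -0.003]]
force: [0.7, -0.8, -0.9]
grip_width: 0.327
```

```bash

python3 - <<'E'
from h import *
s=pose()
b=button(.28);plan([((b[0],b[1],.14),25,2),((b[0],b[1],.064),25,4)],grip=28,nd=3)
E
```

```text
t 2.1 p [ 0.4678 -0.06    0.1414] F [ 0.66 -0.81 -0.87] T [-0.04 -0.03 -0.01] g 0.327
[[0.4337, -0.0048, 0.901], [-0.901, 0.0038, 0.4337], [-0.0055, -1.0, -0.0027]]
6 [{"wx":0.001,"wy":0.006,"wz":-0.003,"dx":0.06,"dy":0.017,"dz":-0.025,"grip":28},{"wx":0.001,"wy":0.006,"wz":-0.003,"dx":0.06,"dy":0.018,"dz":-0.025,"grip":28},{"wx":0,"wy":0,"wz":0,"dx":0,"dy":0.475,"dz":0,"grip":28},{"wx":0,"wy":0,"wz":0,"dx":0,"dy":0.475,"dz":0,"grip":28},{"wx":0,"wy":0,"wz":0,"dx":0,"dy":0.475,"dz":0,"grip":28},{"wx":0,"wy":0,"wz":0,"dx":0,"dy":0.475,"dz":0,"grip":28}]
```

>>> arm_command(
  moves=[
    {"wx":0,"wy":0,"wz":0,"dx":0.12,"dy":0,"dz":-0.05,"grip":28},
    {"wx":0,"wy":0,"wz":0,"dx":0,"dy":0.4,"dz":0,"grip":28},
    {"wx":0,"wy":0,"wz":0,"dx":0,"dy":0.5,"dz":0,"grip":28},
    {"wx":0,"wy":0,"wz":0,"dx":0,"dy":0.5,"dz":0,"grip":28},
    {"wx":0,"wy":0,"wz":0,"dx":0,"dy":0.5,"dz":0,"grip":28},
  ],
)

```text
t: 2.72
eef_pos: [0.4665, -0.0662, 0.061]
ee_rot: [[0.432, -0.006, 0.902], [-0.902, 0.003, 0.432], [-0.006, -1.0, -0.004]]
force: [0.2, 0.4, -0.2]
grip_width: 0.331
```

```bash

python3 - <<'E'
from h import *
s=pose()
im,_=env.get_image("side");crop(im,215,130,150,105,5,"s1.png")
im,_=env.get_image("top");crop(im,205,115,100,90,7,"t1.png")
w=[]
for th in np.arange(.45,1.58,.16):
    b=button(th); w.append(((b[0],b[1],.064),25+60*(th-.28)/1.29))
b=button(1.62);w.append(((b[0],b[1],.064),85))
plan(w,grip=22,nd=2)
E
```

```text
t 2.725 p [ 0.4665 -0.0662  0.061 ] F [ 0.19  0.42 -0.16] T [ 0.02 -0.04  0.01] g 0.331
[[0.4318, -0.0057, 0.902], [-0.902, 0.0034, 0.4318], [-0.0056, -1.0, -0.0037]]
9 [{"wx":0.01,"wy":-0.13,"wz":-0.01,"dx":0.01,"dy":-0.1,"dz":0.2,"grip":22},{"wx":0,"wy":-0.13,"wz":0,"dx":-0.01,"dy":0,"dz":0.12,"grip":22},{"wx":0,"wy":-0.13,"wz":0,"dx":-0.02,"dy":0,"dz":0.12,"grip":22},{"wx":0,"wy":-0.13,"wz":0,"dx":-0.02,"dy":0,"dz":0.12,"grip":22},{"wx":0,"wy":-0.13,"wz":0,"dx":-0.03,"dy":0,"dz":0.12,"grip":22},{"wx":0,"wy":-0.13,"wz":0,"dx":-0.03,"dy":0,"dz":0.12,"grip":22},{"wx":0,"wy":-0.13,"wz":0,"dx":-0.03,"dy":0,"dz":0.12,"grip":22},{"wx":0,"wy":-0.13,"wz":0,"dx":-0.04,"dy":0,"dz":0.11,"grip":22},{"wx":0,"wy":0,"wz":0,"dx":-0.01,"dy":0,"dz":0.04,"grip":22}]
```

View pics/s1.png

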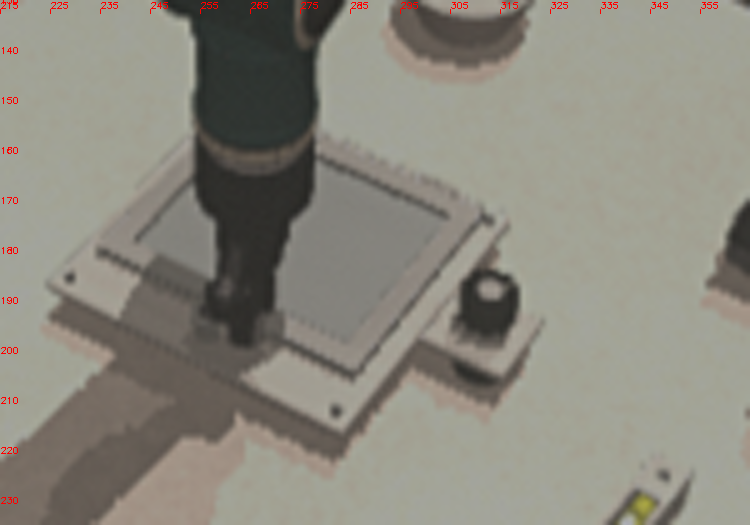

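View pics/t1.png

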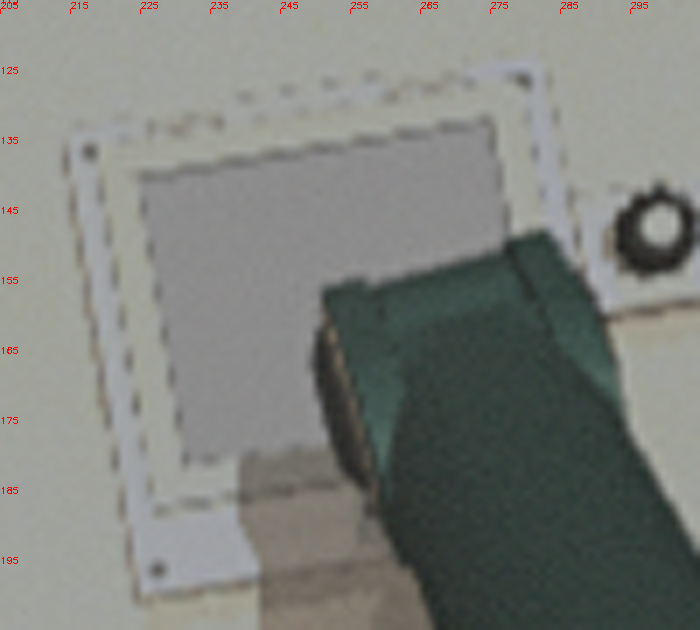

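Fingers straddle the post with no contact force. Next I sweep it along the arc.

>>> arm_command(
  moves=[
    {"wx":0,"wy":-0.13,"wz":0,"dx":0.01,"dy":-0.1,"dz":0.2,"grip":15},
    {"wx":0,"wy":-0.13,"wz":0,"dx":-0.01,"dy":0,"dz":0.12,"grip":15},
    {"wx":0,"wy":-0.13,"wz":0,"dx":-0.02,"dy":0,"dz":0.12,"grip":15},
    {"wx":0,"wy":-0.13,"wz":0,"dx":-0.02,"dy":0,"dz":0.12,"grip":15},
    {"wx":0,"wy":-0.13,"wz":0,"dx":-0.03,"dy":0,"dz":0.12,"grip":15},
    {"wx":0,"wy":-0.13,"wz":0,"dx":-0.03,"dy":0,"dz":0.12,"grip":15},
  ],
)

```text
t: 3.58
eef_pos: [0.4807, -0.0515, 0.0643]
ee_rot: [[0.946, -0.017, 0.325], [-0.325, -0.004, 0.946], [-0.015, -1.0, -0.01]]
force: [-0.3, -2.3, -1.3]
grip_width: 0.177
```

```bash

python3 - <<'E'
from h import *
s=pose()
w=[]
for th in np.arange(1.35,1.61,.12):
    b=button(th); w.append(((b[0],b[1],.064),25+60*(th-.28)/1.29))
b=button(1.61);w.append(((b[0],b[1],.064),87,2))
plan(w,grip=15,nd=2)
E
```

```text
t 3.575 p [ 0.4807 -0.0515  0.0643] F [-0.27 -2.3  -1.27] T [-0.53 -0.12  0.04] g 0.177
[[0.9455, -0.0174, 0.3251], [-0.3252, -0.0042, 0.9456], [-0.0151, -0.9998, -0.0096]]
5 [{"wx":0.01,"wy":-0.07,"wz":-0.02,"dx":0.01,"dy":0,"dz":0.31,"grip":15},{"wx":0,"wy":-0.1,"wz":0,"dx":-0.02,"dy":0,"dz":0.09,"grip":15},{"wx":0,"wy":-0.1,"wz":0,"dx":-0.03,"dy":0,"dz":0.09,"grip":15},{"wx":0,"wy":-0.01,"wz":0,"dx":0,"dy":0,"dz":0.01,"grip":15},{"wx":0,"wy":-0.01,"wz":0,"dx":0,"dy":0,"dz":0.01,"grip":15}]
```

>>> arm_command(
  moves=[
    {"wx":0.01,"wy":-0.07,"wz":-0.02,"dx":0.01,"dy":0,"dz":0.16,"grip":15},
    {"wx":0,"wy":-0.07,"wz":0,"dx":0,"dy":0,"dz":0.15,"grip":15},
    {"wx":0,"wy":-0.07,"wz":0,"dx":-0.02,"dy":0,"dz":0.1,"grip":15},
    {"wx":0,"wy":-0.07,"wz":0,"dx":-0.02,"dy":0,"dz":0.1,"grip":15},
    {"wx":0,"wy":0,"wz":0,"dx":0,"dy":0,"dz":0,"grip":15},
  ],
)

```text
t: 4.2
eef_pos: [0.4846, -0.0402, 0.0657]
ee_rot: [[0.999, 0.006, 0.053], [-0.053, -0.008, 0.999], [0.007, -1.0, -0.008]]
force: [0.4, -0.5, 0.9]
grip_width: 0.176
```

```bash

python3 - <<'E'
from h import *
s=pose();p=np.array(s['eef_pos'])
print(button(1.57),button(1.62))
im,_=env.get_image("side");crop(im,215,130,150,105,5,"s2.png")
E
```

```text
t 4.2 p [ 0.4846 -0.0402  0.0657] F [ 0.39 -0.5   0.87] T [-0.03 -0.05 -0.03] g 0.176
[[0.9986, 0.0063, 0.0532], [-0.0532, -0.0082, 0.9986], [0.0068, -0.9999, -0.0078]]
[ 0.484671   -0.03318141  0.045     ] [ 0.48438803 -0.0317085   0.045     ]
```

View pics/s2.png

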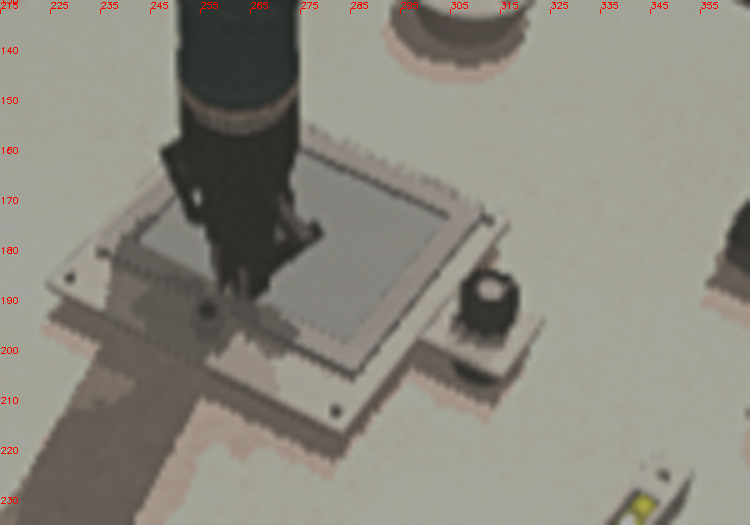

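>>> arm_command(
  moves=[
    {"wx":0,"wy":-0.05,"wz":0,"dx":-0.02,"dy":0,"dz":0.15,"grip":15},
    {"wx":0,"wy":-0.05,"wz":0,"dx":0,"dy":0,"dz":0.15,"grip":15},
    {"wx":0,"wy":0,"wz":0,"dx":0,"dy":0,"dz":0,"grip":15},
  ],
)

```text
t: 4.62
eef_pos: [0.4846, -0.0296, 0.0659]
ee_rot: [[0.999, 0.007, -0.05], [0.05, -0.011, 0.999], [0.007, -1.0, -0.011]]
force: [0.6, -1.9, -0.4]
grip_width: 0.173
```

```bash

python3 - <<'E'
from h import *
s=pose()
E
```

```text
t 4.625 p [ 0.4846 -0.0296  0.0659] F [ 0.64 -1.9  -0.35] T [-0.26 -0.12 -0.03] g 0.173
[[0.9987, 0.0073, -0.0495], [0.0496, -0.0107, 0.9987], [0.0067, -0.9999, -0.0111]]
```

```bash

python3 - <<'E'
from h import *
s=env.observe();print(np.round(s['qpos'],2));p=s['eef_pos']
plan([((p[0],p[1],.14),93,2,22),((.5235,-.3390,.16),95.3,1,55)],nd=2)
E
```

```text
[ 0.59  0.58 -0.74  2.08  0.63  0.7   1.05]
9 [{"wx":0.01,"wy":0,"wz":0,"dx":0.01,"dy":-0.93,"dz":-0.01,"grip":22},{"wx":0.01,"wy":0,"wz":0,"dx":0,"dy":-0.93,"dz":-0.01,"grip":22},{"wx":0,"wy":-0.01,"wz":0,"dx":0.08,"dy":-0.07,"dz":-1.11,"grip":55},{"wx":0,"wy":-0.01,"wz":0,"dx":0.07,"dy":-0.07,"dz":-1.11,"grip":55},{"wx":0,"wy":-0.01,"wz":0,"dx":0.07,"dy":-0.07,"dz":-1.11,"grip":55},{"wx":0,"wy":-0.01,"wz":0,"dx":0.06,"dy":-0.07,"dz":-1.11,"grip":55},{"wx":0,"wy":-0.01,"wz":0,"dx":0.06,"dy":-0.07,"dz":-1.11,"grip":55},{"wx":0,"wy":-0.01,"wz":0,"dx":0.05,"dy":-0.07,"dz":-1.11,"grip":55},{"wx":0,"wy":-0.01,"wz":0,"dx":0.04,"dy":-0.07,"dz":-1.11,"grip":55}]
```

>>> arm_command(
  moves=[
    {"wx":0.01,"wy":0,"wz":0,"dx":0,"dy":-0.4,"dz":0,"grip":18},
    {"wx":0.01,"wy":0,"wz":0,"dx":0,"dy":-0.95,"dz":0,"grip":18},
    {"wx":0,"wy":0,"wz":0,"dx":0,"dy":-0.95,"dz":0,"grip":22},
    {"wx":0,"wy":0,"wz":0,"dx":0.06,"dy":-0.1,"dz":-1,"grip":55},
    {"wx":0,"wy":0,"wz":0,"dx":0.06,"dy":0,"dz":-1,"grip":55},
    {"wx":0,"wy":0,"wz":0,"dx":0.06,"dy":0,"dz":-1,"grip":55},
    {"wx":0,"wy":0,"wz":0,"dx":0.06,"dy":0,"dz":-1,"grip":55},
    {"wx":0,"wy":0,"wz":0,"dx":0.06,"dy":0,"dz":-1,"grip":55},
    {"wx":0,"wy":0,"wz":0,"dx":0.06,"dy":0,"dz":-1,"grip":55},
    {"wx":0,"wy":0,"wz":0,"dx":0.06,"dy":0,"dz":-1,"grip":55},
  ],
)

```text
t: 5.88
eef_pos: [0.5182, -0.3029, 0.1608]
ee_rot: [[0.998, 0.007, -0.066], [0.066, 0.021, 0.998], [0.008, -1.0, 0.021]]
force: [0.8, -0.5, 0.4]
grip_width: 0.647
```

```bash

python3 - <<'E'
from h import *
s=pose();print(np.round(s['qpos'],2))
im,d=env.get_image("top");cv2.imwrite("pics/t3f.png",im);crop(im,205,115,180,110,4,"t3.png");crop(im,215,115,80,90,7,"t3b.png")
im,d=env.get_image("side");crop(im,215,130,150,105,5,"s3.png")
plan([((.5235,-.3390,.12),95.3,2,55),((.5235,-.3390,.06),95.3,2,55)],nd=2)
E
```

```text
t 5.875 p [ 0.5182 -0.3029  0.1608] F [ 0.81 -0.51  0.44] T [-0.06  0.04  0.08] g 0.647
[[0.9978, 0.007, -0.0658], [0.0656, 0.0211, 0.9976], [0.0084, -0.9998, 0.0206]]
[ 1.07  0.62 -0.8   1.75  0.49  1.    1.72]
4 [{"wx":-0.01,"wy":-0.02,"wz":0,"dx":0.05,"dy":0.49,"dz":-0.41,"grip":55},{"wx":-0.01,"wy":-0.02,"wz":0,"dx":0.04,"dy":0.5,"dz":-0.4,"grip":55},{"wx":0,"wy":0,"wz":0,"dx":0,"dy":0.75,"dz":0,"grip":55},{"wx":0,"wy":0,"wz":0,"dx":0,"dy":0.75,"dz":0,"grip":55}]
```

View pics/t3b.png

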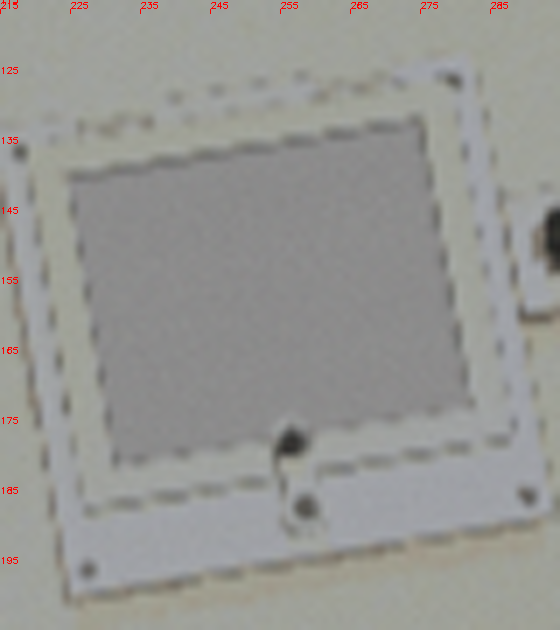

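View pics/s3.png

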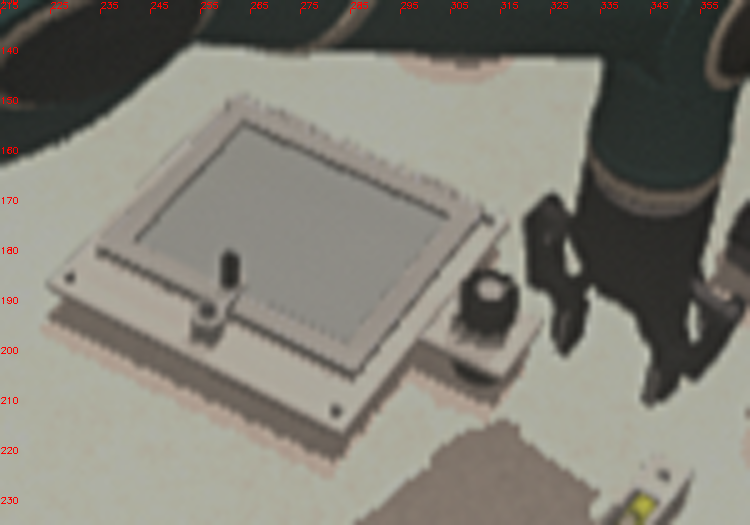

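```bash

python3 - <<'E'
from h import *
po=ray("top",un([(291,439)],215,115,7),.091)[0];pi=ray("top",un([(306,508)],215,115,7),.066)[0];print(po,pi,button(1.57),plate(-.108,0,0))
for q in (pi,plate(-.108,0,0)): d=po-q;print(np.arctan2(d[1],d[0])+np.pi/2-PL[2],np.hypot(*d[:2]))
s=ray("side",un([(229,256)],215,130,5),.091)[0];d=s-plate(-.108,0,0);print(s,np.arctan2(d[1],d[0])+np.pi/2-PL[2])
E
```

```text
[ 0.48557883 -0.0309588   0.091     ] [ 0.45604949 -0.03807758  0.066     ] [ 0.484671   -0.03318141  0.045     ] [ 0.45507748 -0.03810317  0.045     ]
1.6417575737579484 0.03037530991329105
1.6352797293306292 0.03132689995362636
[ 0.48356602 -0.03171903  0.091     ] 1.6256492314083395
```

The turnbutton reads about 1.62–1.64, which is across the bar and at its stop. Next is the level.

>>> arm_command(
  moves=[
    {"wx":-0.01,"wy":-0.02,"wz":0,"dx":0.05,"dy":0.4,"dz":-0.42,"grip":55},
    {"wx":-0.01,"wy":-0.02,"wz":0,"dx":0.05,"dy":0.5,"dz":-0.42,"grip":55},
    {"wx":0,"wy":0,"wz":0,"dx":0,"dy":0.7,"dz":0,"grip":55},
    {"wx":0,"wy":0,"wz":0,"dx":0,"dy":0.2,"dz":0,"grip":55},
  ],
)

```text
t: 6.48
eef_pos: [0.525, -0.3394, 0.0819]
ee_rot: [[0.994, 0.008, -0.105], [0.105, 0.0, 0.994], [0.008, -1.0, -0.0]]
force: [0.4, 0.5, 0.2]
grip_width: 0.647
```

```bash

python3 - <<'E'
from h import *
s=pose()
im,d=env.get_image("side");crop(im,290,150,130,105,6,"s4.png")
plan([((.5235,-.3390,.05),95.3,2,55),((.5235,-.3390,.008),95.3,4,55)],nd=2)
E
```

```text
t 6.475 p [ 0.525  -0.3394  0.0819] F [0.45 0.48 0.21] T [ 0.04  0.01 -0.01] g 0.647
[[0.9944, 0.0076, -0.1055], [0.1055, 0.0005, 0.9944], [0.0076, -1.0, -0.0003]]
6 [{"wx":0,"wy":0.01,"wz":0,"dx":-0.02,"dy":0.4,"dz":0.01,"grip":55},{"wx":0,"wy":0.01,"wz":0,"dx":-0.02,"dy":0.4,"dz":0.01,"grip":55},{"wx":0,"wy":0,"wz":0,"dx":0,"dy":0.26,"dz":0,"grip":55},{"wx":0,"wy":0,"wz":0,"dx":0,"dy":0.26,"dz":0,"grip":55},{"wx":0,"wy":0,"wz":0,"dx":0,"dy":0.26,"dz":0,"grip":55},{"wx":0,"wy":0,"wz":0,"dx":0,"dy":0.26,"dz":0,"grip":55}]
```

View pics/s4.png

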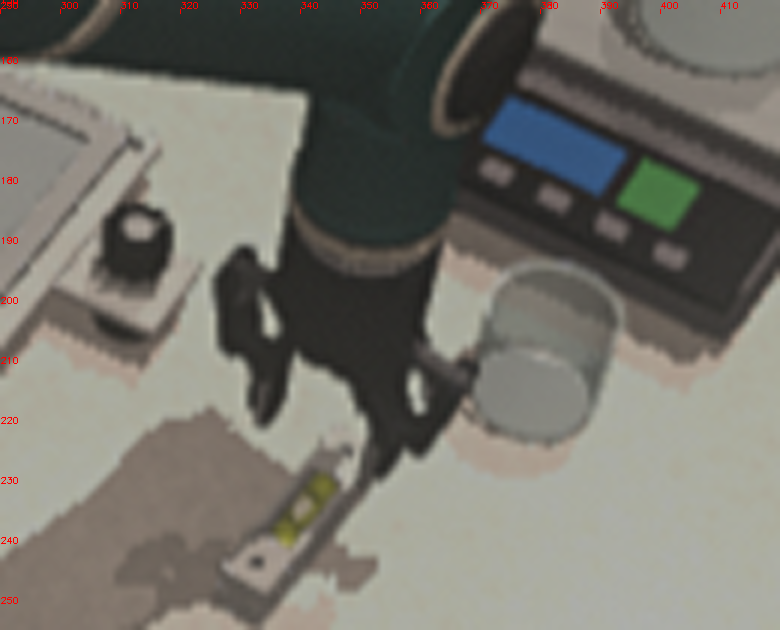

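>>> arm_command(
  moves=[
    {"wx":0,"wy":0,"wz":0,"dx":-0.03,"dy":0.5,"dz":0,"grip":55},
    {"wx":0,"wy":0,"wz":0,"dx":0,"dy":0.5,"dz":0,"grip":55},
    {"wx":0,"wy":0,"wz":0,"dx":0,"dy":0.5,"dz":0,"grip":55},
    {"wx":0,"wy":0.01,"wz":0,"dx":0,"dy":0.2,"dz":0,"grip":55},
  ],
)

```text
t: 7.02
eef_pos: [0.5255, -0.3393, 0.0103]
ee_rot: [[0.995, 0.01, -0.097], [0.097, -0.0, 0.995], [0.009, -1.0, -0.001]]
force: [-0.1, -0.5, 1.0]
grip_width: 0.64
```

```bash

python3 - <<'E'
from h import *
s=pose()
E
```

```text
t 7.025 p [ 0.5255 -0.3393  0.0103] F [-0.12 -0.49  1.03] T [ 0.05 -0.01 -0.03] g 0.64
[[0.9953, 0.0095, -0.0967], [0.0967, -0.0004, 0.9953], [0.0094, -1.0, -0.0013]]
```

Good height, and yaw is aligned (0.097 vs 0.092). Closing.

>>> arm_command(
  moves=[
    {"wx":0,"wy":0,"wz":0,"dx":0,"dy":-0.06,"dz":0,"grip":38},
    {"wx":0,"wy":0,"wz":0,"dx":0,"dy":0,"dz":0,"grip":30},
    {"wx":0,"wy":0,"wz":0,"dx":0,"dy":0,"dz":0,"grip":20},
    {"wx":0,"wy":0,"wz":0,"dx":0,"dy":0,"dz":0,"grip":20},
    {"wx":0,"wy":0,"wz":0,"dx":0,"dy":0,"dz":0,"grip":20},
  ],
  force=40,
)

```text
t: 7.65
eef_pos: [0.5257, -0.3395, 0.0133]
ee_rot: [[0.995, 0.01, -0.097], [0.097, -0.001, 0.995], [0.01, -1.0, -0.002]]
force: [0.2, -1.0, -3.3]
grip_width: 0.317
```

>>> arm_command(
  moves=[
    {"wx":0,"wy":0,"wz":0,"dx":0,"dy":-0.3,"dz":0,"grip":20},
    {"wx":0,"wy":0,"wz":0,"dx":0,"dy":-0.6,"dz":0,"grip":20},
    {"wx":0,"wy":0,"wz":0,"dx":0,"dy":-0.8,"dz":0,"grip":20},
    {"wx":0,"wy":0,"wz":0,"dx":0,"dy":-0.8,"dz":0,"grip":20},
    {"wx":0,"wy":0,"wz":0,"dx":0,"dy":-0.8,"dz":0,"grip":20},
  ],
)

```text
t: 8.28
eef_pos: [0.5237, -0.3385, 0.1527]
ee_rot: [[0.995, 0.009, -0.098], [0.098, -0.0, 0.995], [0.009, -1.0, -0.001]]
force: [0.0, -0.2, -3.3]
grip_width: 0.319
```

```bash

python3 - <<'E'
from h import *
s=pose();print(np.round(s['qpos'],2))
im,d=env.get_image("side");crop(im,280,130,130,105,6,"s5.png")
plan([((.5616,-.0203,.16),9.5,1,20)],nd=2,vmax=.038)
E
```

```text
t 8.275 p [ 0.5237 -0.3385  0.1527] F [ 0.05 -0.19 -3.34] T [-0.04 -0.02 -0.02] g 0.319
[[0.9952, 0.0088, -0.0977], [0.0977, -0.0001, 0.9952], [0.0088, -1.0, -0.001]]
[ 1.08  0.66 -0.79  1.7   0.53  1.    1.77]
9 [{"wx":0,"wy":0.17,"wz":0,"dx":0.18,"dy":-0.01,"dz":0.87,"grip":20},{"wx":0,"wy":0.17,"wz":0,"dx":0.04,"dy":-0.01,"dz":0.89,"grip":20},{"wx":0,"wy":0.17,"wz":0,"dx":-0.11,"dy":-0.01,"dz":0.88,"grip":20},{"wx":0,"wy":0.17,"wz":0,"dx":-0.26,"dy":-0.01,"dz":0.85,"grip":20},{"wx":0,"wy":0.17,"wz":0,"dx":-0.4,"dy":-0.01,"dz":0.8,"grip":20},{"wx":0,"wy":0.17,"wz":0,"dx":-0.52,"dy":-0.01,"dz":0.72,"grip":20},{"wx":0,"wy":0.17,"wz":0,"dx":-0.64,"dy":-0.01,"dz":0.63,"grip":20},{"wx":0,"wy":0.17,"wz":0,"dx":-0.73,"dy":-0.01,"dz":0.51,"grip":20},{"wx":0,"wy":0.17,"wz":0,"dx":-0.81,"dy":-0.01,"dz":0.38,"grip":20}]
```

View pics/s5.png

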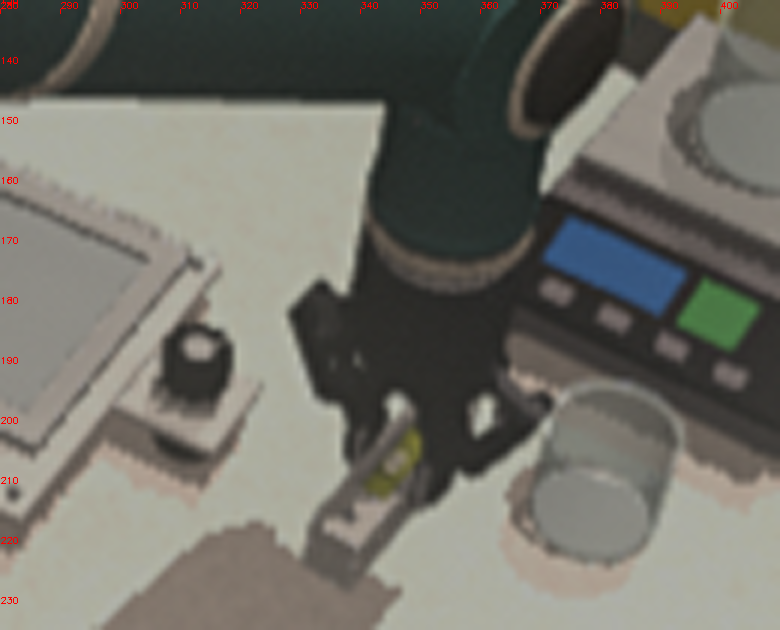

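>>> arm_command(
  moves=[
    {"wx":0,"wy":0.1,"wz":0,"dx":0.1,"dy":-0.05,"dz":0.5,"grip":20},
    {"wx":0,"wy":0.17,"wz":0,"dx":0.1,"dy":-0.05,"dz":0.88,"grip":20},
    {"wx":0,"wy":0.17,"wz":0,"dx":-0.08,"dy":0,"dz":0.88,"grip":20},
    {"wx":0,"wy":0.17,"wz":0,"dx":-0.22,"dy":0,"dz":0.86,"grip":20},
    {"wx":0,"wy":0.17,"wz":0,"dx":-0.36,"dy":0,"dz":0.82,"grip":20},
    {"wx":0,"wy":0.17,"wz":0,"dx":-0.5,"dy":0,"dz":0.74,"grip":20},
    {"wx":0,"wy":0.17,"wz":0,"dx":-0.6,"dy":0,"dz":0.65,"grip":20},
    {"wx":0,"wy":0.17,"wz":0,"dx":-0.7,"dy":0,"dz":0.54,"grip":20},
  ],
)

```text
t: 9.32
eef_pos: [0.5612, -0.067, 0.174]
ee_rot: [[0.326, 0.031, 0.945], [-0.945, -0.012, 0.326], [0.021, -0.999, 0.026]]
force: [0.1, -1.4, -2.3]
grip_width: 0.323
```

```bash

python3 - <<'E'
from h import *
s=pose();print(np.round(s['qpos'],2))
plan([((.5616,-.0203,.15),9.5,1,20)],nd=2,vmax=.038)
E
```

```text
t 9.325 p [ 0.5612 -0.067   0.174 ] F [ 0.13 -1.38 -2.27] T [-0.02  0.05 -0.01] g 0.323
[[0.3259, 0.0311, 0.9449], [-0.9452, -0.0117, 0.3264], [0.0212, -0.9994, 0.0256]]
[ 0.49  0.45 -0.55  1.86  0.31  0.89  0.12]
2 [{"wx":-0.01,"wy":0.08,"wz":0.01,"dx":-0.56,"dy":0.29,"dz":0.19,"grip":20},{"wx":-0.01,"wy":0.08,"wz":0.01,"dx":-0.57,"dy":0.3,"dz":0.14,"grip":20}]
```

>>> arm_command(
  moves=[
    {"wx":-0.01,"wy":0.08,"wz":0.01,"dx":-0.56,"dy":0.3,"dz":0.19,"grip":20},
    {"wx":-0.01,"wy":0.08,"wz":0.01,"dx":-0.57,"dy":0.3,"dz":0.14,"grip":20},
    {"wx":0,"wy":0,"wz":0,"dx":0,"dy":0,"dz":0,"grip":20},
  ],
)

```text
t: 9.7
eef_pos: [0.5626, -0.0127, 0.1541]
ee_rot: [[0.175, 0.013, 0.985], [-0.985, 0.004, 0.175], [-0.002, -1.0, 0.013]]
force: [0.1, 0.2, -2.4]
grip_width: 0.317
```

```bash

python3 - <<'E'
from h import *
s=pose()
im,d=env.get_image("side");crop(im,215,90,150,120,5,"s6.png")
plan([((.5616,-.0203,.10),9.5,2,20),((.5616,-.0203,.065),9.5,3,20)],nd=3,vmax=.038)
E
```

```text
t 9.7 p [ 0.5626 -0.0127  0.1541] F [ 0.05  0.19 -2.39] T [ 0.01  0.02 -0.02] g 0.317
[[0.1747, 0.0128, 0.9845], [-0.9846, 0.0042, 0.1747], [-0.0019, -0.9999, 0.0134]]
5 [{"wx":-0.007,"wy":0.004,"wz":0,"dx":0.071,"dy":0.682,"dz":-0.041,"grip":20},{"wx":-0.007,"wy":0.004,"wz":0,"dx":0.071,"dy":0.682,"dz":-0.035,"grip":20},{"wx":0,"wy":0,"wz":0,"dx":0,"dy":0.292,"dz":0,"grip":20},{"wx":0,"wy":0,"wz":0,"dx":0,"dy":0.292,"dz":0,"grip":20},{"wx":0,"wy":0,"wz":0,"dx":0,"dy":0.292,"dz":0,"grip":20}]
```

View pics/s6.png

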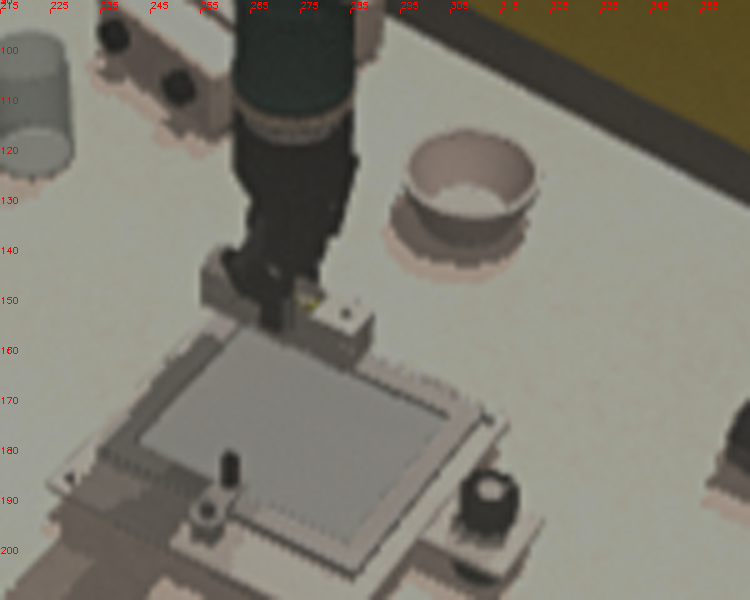

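>>> arm_command(
  moves=[
    {"wx":-0.007,"wy":0.004,"wz":0,"dx":0.1,"dy":0.65,"dz":-0.04,"grip":20},
    {"wx":-0.007,"wy":0.004,"wz":0,"dx":0.1,"dy":0.65,"dz":-0.03,"grip":20},
    {"wx":0,"wy":0,"wz":0,"dx":0,"dy":0.4,"dz":0,"grip":20},
    {"wx":0,"wy":0,"wz":0,"dx":0,"dy":0.2,"dz":0,"grip":20},
    {"wx":0,"wy":0,"wz":0,"dx":0,"dy":0,"dz":0,"grip":20},
  ],
)

```text
t: 10.38
eef_pos: [0.5654, -0.0281, 0.0815]
ee_rot: [[0.164, 0.008, 0.986], [-0.986, -0.003, 0.164], [0.004, -1.0, 0.008]]
force: [0.2, 0.3, -2.4]
grip_width: 0.316
```

```bash

python3 - <<'E'
from h import *
s=pose()
plan([((.5616,-.0203,.060),9.5,3,20)],nd=3,vmax=.038)
E
```

```text
t 10.375 p [ 0.5654 -0.0281  0.0815] F [ 0.24  0.33 -2.36] T [-0.   -0.05  0.04] g 0.316
[[0.1638, 0.0084, 0.9865], [-0.9865, -0.0026, 0.1638], [0.0039, -1.0, 0.0079]]
3 [{"wx":-0.003,"wy":0,"wz":0.001,"dx":-0.07,"dy":0.179,"dz":-0.022,"grip":20},{"wx":-0.003,"wy":0,"wz":0.001,"dx":-0.07,"dy":0.179,"dz":-0.021,"grip":20},{"wx":-0.003,"wy":0,"wz":0.001,"dx":-0.07,"dy":0.179,"dz":-0.021,"grip":20}]
```

>>> arm_command(
  moves=[
    {"wx":-0.008,"wy":0,"wz":0.004,"dx":-0.1,"dy":0.2,"dz":-0.04,"grip":20},
    {"wx":0,"wy":0,"wz":0,"dx":-0.1,"dy":0.2,"dz":-0.04,"grip":20},
    {"wx":0,"wy":0,"wz":0,"dx":-0.03,"dy":0.1,"dz":0,"grip":20},
    {"wx":0,"wy":0,"wz":0,"dx":0,"dy":0,"dz":0,"grip":20},
  ],
)

```text
t: 10.88
eef_pos: [0.5615, -0.0184, 0.0617]
ee_rot: [[0.165, 0.002, 0.986], [-0.986, 0.0, 0.165], [-0.0, -1.0, 0.002]]
force: [-0.6, -0.3, -1.8]
grip_width: 0.324
```

```bash

python3 - <<'E'
from h import *
s=pose()
plan([((.5616,-.0203,.058),9.5,1,20)],nd=3,vmax=.038)
E
```

```text
t 10.875 p [ 0.5615 -0.0184  0.0617] F [-0.57 -0.31 -1.77] T [ 0.    0.01 -0.05] g 0.324
[[0.1649, 0.002, 0.9863], [-0.9863, 0.0003, 0.1649], [-0.0, -1.0, 0.002]]
1 [{"wx":-0.002,"wy":0,"wz":0,"dx":0.048,"dy":0.092,"dz":-0.006,"grip":20}]
```

Close; small steps down watching the force.

>>> arm_command(
  moves=[
    {"wx":0,"wy":0,"wz":0,"dx":0.05,"dy":0.06,"dz":0,"grip":20},
    {"wx":0,"wy":0,"wz":0,"dx":0,"dy":0.03,"dz":0,"grip":20},
  ],
)

```text
t: 11.12
eef_pos: [0.5622, -0.0205, 0.0582]
ee_rot: [[0.165, 0.003, 0.986], [-0.986, 0.0, 0.165], [0.0, -1.0, 0.003]]
force: [-0.6, -0.2, -2.5]
grip_width: 0.317
```

>>> arm_command(
  moves=[
    {"wx":0,"wy":0,"wz":0,"dx":0,"dy":0.03,"dz":0,"grip":20},
    {"wx":0,"wy":0,"wz":0,"dx":0,"dy":0.02,"dz":0,"grip":20},
  ],
)

```text
t: 11.38
eef_pos: [0.5624, -0.0207, 0.0565]
ee_rot: [[0.165, 0.003, 0.986], [-0.986, -0.0, 0.165], [0.001, -1.0, 0.003]]
force: [-3.3, -0.7, 5.5]
grip_width: 0.319
```

Contact has been made. Opening the fingers.

>>> arm_command(
  moves=[
    {"wx":0,"wy":0,"wz":0,"dx":0,"dy":-0.01,"dz":0,"grip":32},
    {"wx":0,"wy":0,"wz":0,"dx":0,"dy":0,"dz":0,"grip":40},
    {"wx":0,"wy":0,"wz":0,"dx":0,"dy":0,"dz":0,"grip":50},
    {"wx":0,"wy":0,"wz":0,"dx":0,"dy":0,"dz":0,"grip":50},
  ],
)

```text
t: 11.88
eef_pos: [0.5636, -0.0206, 0.0579]
ee_rot: [[0.165, 0.006, 0.986], [-0.986, -0.0, 0.165], [0.001, -1.0, 0.005]]
force: [-0.2, 0.4, 0.4]
grip_width: 0.583
```

```bash

python3 - <<'E'
from h import *
s=pose()
k=plate(0,-.155,0);print(k)
plan([((s['eef_pos'][0],s['eef_pos'][1],.15),9.5,3,50),((k[0],k[1],.15),9.5,1,60)],nd=2)
E
```

```text
t 11.875 p [ 0.5636 -0.0206  0.0579] F [-0.25  0.41  0.4 ] T [0.05 0.01 0.03] g 0.583
[[0.1647, 0.0056, 0.9863], [-0.9863, -0.0001, 0.1647], [0.001, -1.0, 0.0055]]
[ 0.58715084 -0.17317954  0.045     ]
7 [{"wx":0,"wy":0,"wz":0,"dx":0,"dy":-0.77,"dz":0,"grip":50},{"wx":0,"wy":0,"wz":0,"dx":0,"dy":-0.77,"dz":0,"grip":50},{"wx":0,"wy":0,"wz":0,"dx":0,"dy":-0.77,"dz":0,"grip":50},{"wx":0,"wy":0,"wz":0,"dx":0.97,"dy":0,"dz":-0.01,"grip":60},{"wx":0,"wy":0,"wz":0,"dx":0.97,"dy":0,"dz":-0.01,"grip":60},{"wx":0,"wy":0,"wz":0,"dx":0.97,"dy":0,"dz":-0.01,"grip":60},{"wx":0,"wy":0,"wz":0,"dx":0.97,"dy":0,"dz":-0.01,"grip":60}]
```

>>> arm_command(
  moves=[
    {"wx":0,"wy":0,"wz":0,"dx":0,"dy":-0.5,"dz":0,"grip":50},
    {"wx":0,"wy":0,"wz":0,"dx":0,"dy":-0.9,"dz":0,"grip":50},
    {"wx":0,"wy":0,"wz":0,"dx":0,"dy":-0.9,"dz":0,"grip":50},
    {"wx":0,"wy":-0.15,"wz":0,"dx":0.7,"dy":-0.1,"dz":0,"grip":60},
    {"wx":0,"wy":-0.15,"wz":0,"dx":0.97,"dy":0,"dz":0.1,"grip":60},
    {"wx":0,"wy":-0.15,"wz":0,"dx":0.93,"dy":0,"dz":0.25,"grip":60},
    {"wx":0,"wy":-0.15,"wz":0,"dx":0.87,"dy":0,"dz":0.4,"grip":60},
    {"wx":0,"wy":-0.15,"wz":0,"dx":0.5,"dy":0,"dz":0.3,"grip":60},
    {"wx":0,"wy":-0.15,"wz":0,"dx":0,"dy":0,"dz":0,"grip":60},
    {"wx":0,"wy":-0.15,"wz":0,"dx":0,"dy":0,"dz":0,"grip":60},
  ],
)

```text
t: 13.12
eef_pos: [0.6715, -0.1402, 0.1734]
ee_rot: [[0.949, 0.018, 0.314], [-0.314, -0.004, 0.949], [0.018, -1.0, 0.002]]
force: [-0.0, 0.2, 0.4]
grip_width: 0.701
```

```bash

python3 - <<'E'
from h import *
s=pose();print(np.round(s['qpos'],2))
im,d=env.get_image("side");cv2.imwrite("pics/s7f.png",im);crop(im,225,120,120,100,6,"s7.png")
im,d=env.get_image("top");cv2.imwrite("pics/t7f.png",im);crop(im,205,115,110,90,7,"t7.png")
k=plate(0,-.155,0)
plan([((k[0],k[1],.12),75,1,60)],nd=2)
E
```

```text
t 13.125 p [ 0.6715 -0.1402  0.1734] F [-0.01  0.2   0.36] T [-0.02 -0.01 -0.  ] g 0.701
[[0.9491, 0.018, 0.3144], [-0.3144, -0.0037, 0.9493], [0.0182, -0.9998, 0.0022]]
[ 0.62  0.7  -0.71  1.53  0.5   1.08  1.05]
3 [{"wx":0,"wy":-0.02,"wz":0.01,"dx":-0.59,"dy":0.43,"dz":-0.49,"grip":60},{"wx":0,"wy":-0.02,"wz":0.01,"dx":-0.59,"dy":0.44,"dz":-0.47,"grip":60},{"wx":0,"wy":-0.02,"wz":0.01,"dx":-0.6,"dy":0.44,"dz":-0.46,"grip":60}]
```

View pics/s7.png

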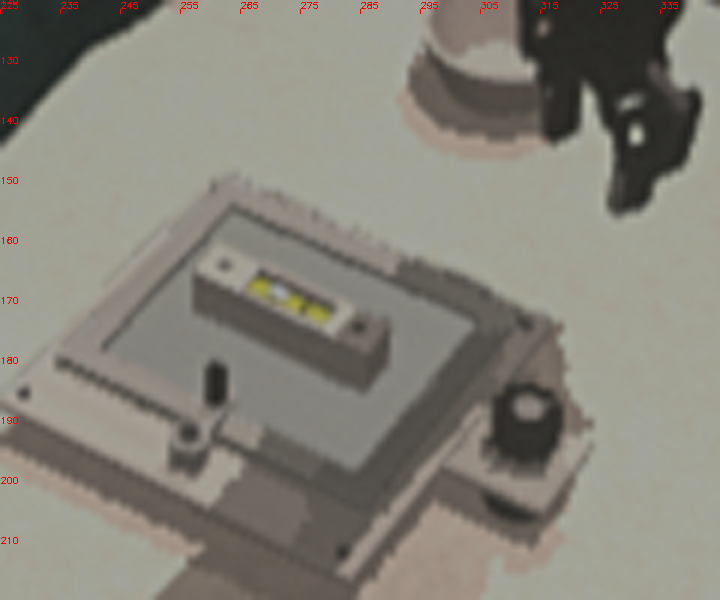

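View pics/t7.png

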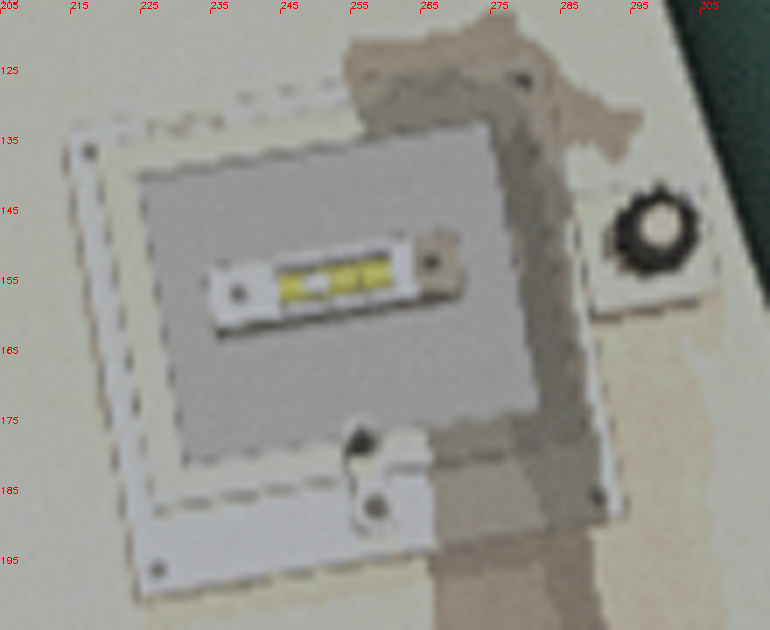

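```bash

python3 - <<'E'
from h import *
print(ray("top",un([(656,229)],205,115,7),.079), ray("side",un([(529,416)],225,120,6),.079),plate(0,-.155,.036))
E
```

```text
[[ 0.58753254 -0.170752    0.079     ]] [[ 0.58291779 -0.17768804  0.079     ]] [ 0.58715084 -0.17317954  0.081     ]
```

>>> arm_command(
  moves=[
    {"wx":0,"wy":0,"wz":0,"dx":-0.6,"dy":0.1,"dz":-0.48,"grip":62},
    {"wx":0,"wy":0,"wz":0,"dx":-0.6,"dy":0.3,"dz":-0.48,"grip":62},
    {"wx":0,"wy":-0.05,"wz":0,"dx":-0.6,"dy":0.3,"dz":-0.46,"grip":62},
    {"wx":0,"wy":0,"wz":0,"dx":0,"dy":0.3,"dz":0,"grip":62},
  ],
)

```text
t: 13.72
eef_pos: [0.5845, -0.1717, 0.1352]
ee_rot: [[0.959, 0.023, 0.282], [-0.282, -0.005, 0.959], [0.024, -1.0, 0.001]]
force: [0.7, 1.0, 0.0]
grip_width: 0.724
```

```bash

python3 - <<'E'
from h import *
s=pose()
im,d=env.get_image("side");crop(im,245,120,120,100,6,"s8.png")
k=plate(0,-.155,0)
plan([((k[0],k[1],.12),75,1,62),((k[0],k[1],.06),75,2,62)],nd=2)
E
```

```text
t 13.725 p [ 0.5845 -0.1717  0.1352] F [0.72 0.96 0.01] T [-0.01 -0.05  0.03] g 0.724
[[0.959, 0.023, 0.2823], [-0.2823, -0.0054, 0.9593], [0.0236, -0.9997, 0.0013]]
3 [{"wx":0,"wy":-0.02,"wz":0.02,"dx":0.06,"dy":0.35,"dz":-0.04,"grip":62},{"wx":0,"wy":0,"wz":0,"dx":0,"dy":0.75,"dz":0,"grip":62},{"wx":0,"wy":0,"wz":0,"dx":0,"dy":0.75,"dz":0,"grip":62}]
```

View pics/s8.png

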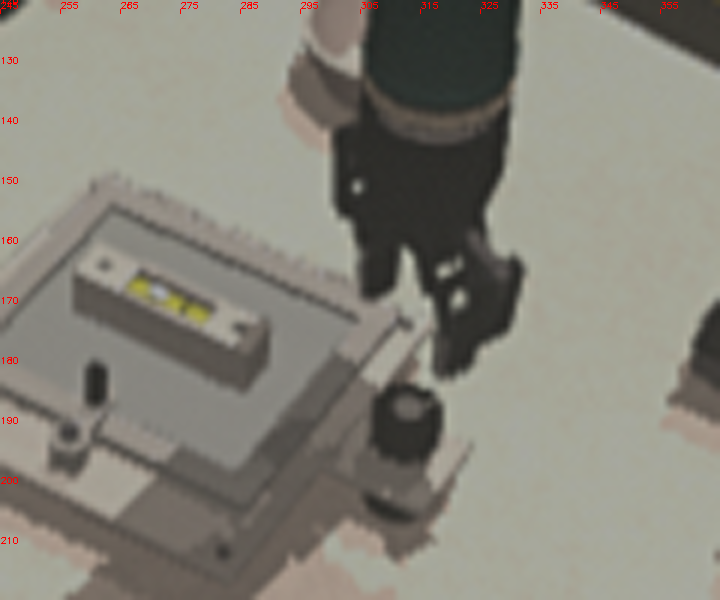

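>>> arm_command(
  moves=[
    {"wx":0,"wy":0,"wz":0.02,"dx":0.06,"dy":0.35,"dz":-0.04,"grip":62},
    {"wx":0,"wy":0,"wz":0,"dx":0,"dy":0.5,"dz":0,"grip":62},
    {"wx":0,"wy":0,"wz":0,"dx":0,"dy":0.5,"dz":0,"grip":62},
    {"wx":0,"wy":0,"wz":0,"dx":0,"dy":0.4,"dz":0,"grip":62},
  ],
)

```text
t: 14.28
eef_pos: [0.5907, -0.1715, 0.0607]
ee_rot: [[0.959, 0.006, 0.283], [-0.283, 0.002, 0.959], [0.005, -1.0, 0.004]]
force: [0.8, -0.1, -1.0]
grip_width: 0.725
```

```bash

python3 - <<'E'
from h import *
s=pose()
plan([((.5865,-.173,.055),75,1,62)],nd=2)
E
```

```text
t 14.275 p [ 0.5907 -0.1715  0.0607] F [ 0.77 -0.1  -0.97] T [0.01 0.06 0.02] g 0.725
[[0.9592, 0.0055, 0.2827], [-0.2827, 0.0024, 0.9592], [0.0046, -1.0, 0.0038]]
1 [{"wx":0,"wy":-0.02,"wz":0,"dx":-0.09,"dy":0.14,"dz":-0.07,"grip":62}]
```

>>> arm_command(
  moves=[
    {"wx":0,"wy":0,"wz":0,"dx":-0.1,"dy":0.1,"dz":-0.05,"grip":62},
    {"wx":0,"wy":0,"wz":0,"dx":0,"dy":0,"dz":0,"grip":48},
    {"wx":0,"wy":0,"wz":0,"dx":0,"dy":0,"dz":0,"grip":40},
    {"wx":0,"wy":0,"wz":0,"dx":0,"dy":0,"dz":0,"grip":34},
    {"wx":0,"wy":0,"wz":0,"dx":0,"dy":0,"dz":0,"grip":34},
  ],
  force=25,
)

```text
t: 14.9
eef_pos: [0.5852, -0.1714, 0.0548]
ee_rot: [[0.959, 0.003, 0.282], [-0.282, 0.004, 0.959], [0.002, -1.0, 0.005]]
force: [1.2, -0.1, -5.4]
grip_width: 0.469
```

```bash

python3 - <<'E'
from h import *
s=pose()
E
```

```text
t 14.9 p [ 0.5852 -0.1714  0.0548] F [ 1.25 -0.07 -5.37] T [ 0.11 -0.19  0.04] g 0.469
[[0.9594, 0.0035, 0.2821], [-0.2821, 0.0039, 0.9594], [0.0023, -1.0, 0.0047]]
```

>>> arm_command(
  moves=[
    {"wx":0,"wy":0.15,"wz":0,"dx":0,"dy":0,"dz":0,"grip":34},
    {"wx":0,"wy":0.15,"wz":0,"dx":0,"dy":0,"dz":0,"grip":34},
    {"wx":0,"wy":0.15,"wz":0,"dx":0,"dy":0,"dz":0,"grip":34},
    {"wx":0,"wy":0.15,"wz":0,"dx":0,"dy":0,"dz":0,"grip":34},
  ],
)

```text
t: 15.4
eef_pos: [0.5859, -0.1702, 0.0556]
ee_rot: [[0.62, 0.005, 0.785], [-0.785, 0.005, 0.62], [-0.001, -1.0, 0.007]]
force: [1.6, 0.6, -3.9]
grip_width: 0.464
```

```bash

python3 - <<'E'
from h import *
s=pose();R=np.array(s['ee_rot']);print(np.degrees(np.arctan2(R[1,2],R[0,2])))
plan([((.5865,-.173,.055),-50,1,34)],nd=2)
im,d=env.get_image("side");crop(im,245,120,120,100,6,"s9.png")
E
```

```text
t 15.4 p [ 0.5859 -0.1702  0.0556] F [ 1.62  0.58 -3.9 ] T [-0.01 -0.05  0.14] g 0.464
[[0.6199, 0.0053, 0.7847], [-0.7847, 0.0052, 0.6199], [-0.0008, -1.0, 0.0074]]
38.30691028496388
10 [{"wx":0,"wy":0.15,"wz":0,"dx":0.01,"dy":0,"dz":0,"grip":34},{"wx":0,"wy":0.15,"wz":0,"dx":0.01,"dy":0,"dz":0,"grip":34},{"wx":0,"wy":0.15,"wz":0,"dx":0.01,"dy":0,"dz":0,"grip":34},{"wx":0,"wy":0.15,"wz":0,"dx":0.01,"dy":0,"dz":0,"grip":34},{"wx":0,"wy":0.15,"wz":0,"dx":0.01,"dy":0,"dz":0,"grip":34},{"wx":0,"wy":0.15,"wz":0,"dx":0.01,"dy":0,"dz":0,"grip":34},{"wx":0,"wy":0.15,"wz":0,"dx":0.01,"dy":0,"dz":0,"grip":34},{"wx":0,"wy":0.15,"wz":0,"dx":0.01,"dy":0,"dz":0,"grip":34},{"wx":0,"wy":0.15,"wz":0,"dx":0.01,"dy":0,"dz":0,"grip":34},{"wx":0,"wy":0.15,"wz":0,"dx":0,"dy":0,"dz":0.01,"grip":34}]
```

View pics/s9.png

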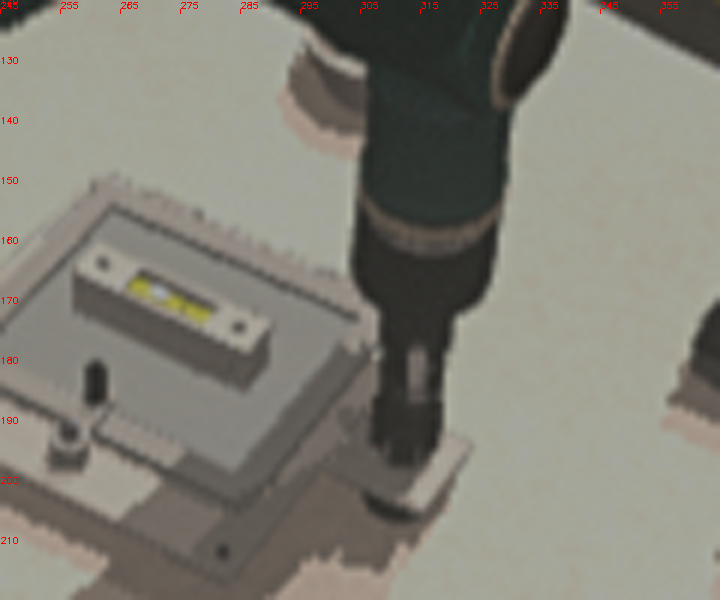

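>>> arm_command(
  moves=[
    {"wx":0,"wy":0.15,"wz":0,"dx":0.01,"dy":0,"dz":0,"grip":34},
    {"wx":0,"wy":0.15,"wz":0,"dx":0.01,"dy":0,"dz":0,"grip":34},
    {"wx":0,"wy":0.15,"wz":0,"dx":0.01,"dy":0,"dz":0,"grip":34},
    {"wx":0,"wy":0.15,"wz":0,"dx":0.01,"dy":0,"dz":0,"grip":34},
    {"wx":0,"wy":0.15,"wz":0,"dx":0.01,"dy":0,"dz":0,"grip":34},
    {"wx":0,"wy":0.15,"wz":0,"dx":0.01,"dy":0,"dz":0,"grip":34},
    {"wx":0,"wy":0.15,"wz":0,"dx":0.01,"dy":0,"dz":0,"grip":34},
    {"wx":0,"wy":0.15,"wz":0,"dx":0.01,"dy":0,"dz":0,"grip":34},
    {"wx":0,"wy":0.15,"wz":0,"dx":0.01,"dy":0,"dz":0,"grip":34},
    {"wx":0,"wy":0,"wz":0,"dx":0,"dy":0,"dz":0,"grip":34},
  ],
)

```text
t: 16.7
eef_pos: [0.5888, -0.1698, 0.0573]
ee_rot: [[-0.642, 0.009, 0.767], [-0.766, 0.007, -0.642], [-0.011, -1.0, 0.002]]
force: [-0.7, -2.0, -3.8]
grip_width: 0.47
```

```bash

python3 - <<'E'
from h import *
s=pose();R=np.array(s['ee_rot']);print(np.degrees(np.arctan2(R[1,2],R[0,2])))
im,d=env.get_image("side");crop(im,245,120,120,100,6,"s10.png")
im,d=env.get_image("top");crop(im,205,115,110,90,7,"t10.png")
E
```

```text
t 16.7 p [ 0.5888 -0.1698  0.0573] F [-0.69 -2.03 -3.77] T [-0.12  0.08 -0.09] g 0.47
[[-0.6422, 0.0088, 0.7665], [-0.7665, 0.0068, -0.6422], [-0.0109, -0.9999, 0.0024]]
-39.95792054172307
```

View pics/t10.png

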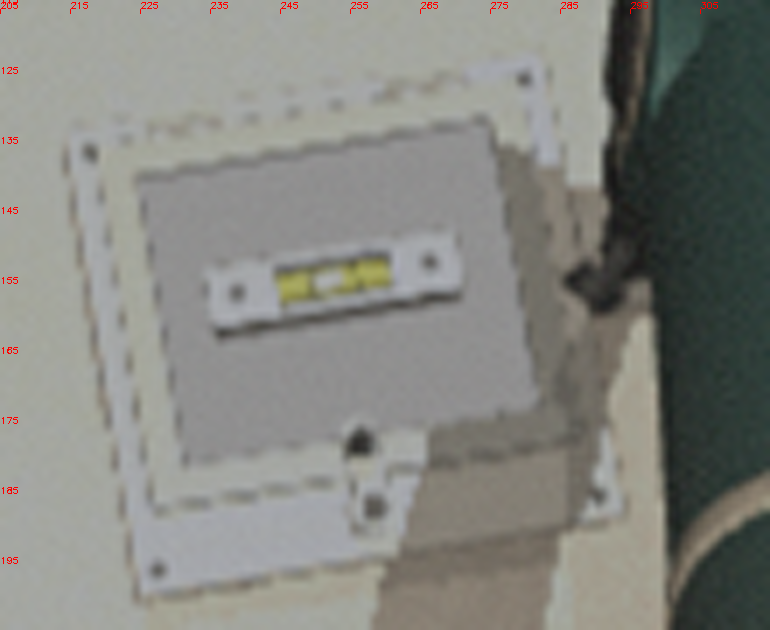

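>>> arm_command(
  moves=[
    {"wx":0,"wy":0.08,"wz":0,"dx":0,"dy":0,"dz":0,"grip":34},
    {"wx":0,"wy":0,"wz":0,"dx":0,"dy":0,"dz":0,"grip":34},
    {"wx":0,"wy":0,"wz":0,"dx":0,"dy":0,"dz":0,"grip":34},
    {"wx":0,"wy":0,"wz":0,"dx":0,"dy":0,"dz":0,"grip":34},
    {"wx":0,"wy":0,"wz":0,"dx":0,"dy":0,"dz":0,"grip":34},
    {"wx":0,"wy":0,"wz":0,"dx":0,"dy":0,"dz":0,"grip":34},
    {"wx":0,"wy":0,"wz":0,"dx":0,"dy":0,"dz":0,"grip":34},
    {"wx":0,"wy":0,"wz":0,"dx":0,"dy":0,"dz":0,"grip":34},
    {"wx":0,"wy":0,"wz":0,"dx":0,"dy":0,"dz":0,"grip":34},
    {"wx":0,"wy":0,"wz":0,"dx":0,"dy":0,"dz":0,"grip":34},
    {"wx":0,"wy":0,"wz":0,"dx":0,"dy":0,"dz":0,"grip":34},
  ],
)

```text
t: 18.18
eef_pos: [0.5889, -0.17, 0.0574]
ee_rot: [[-0.695, 0.009, 0.719], [-0.719, 0.008, -0.695], [-0.012, -1.0, 0.001]]
force: [1.8, -0.6, -3.4]
grip_width: 0.469
```

```bash

python3 - <<'E'
from h import *
s=pose();R=np.array(s['ee_rot']);print(np.degrees(np.arctan2(R[1,2],R[0,2])))
im,d=env.get_image("side");crop(im,250,145,50,45,14,"s11.png");cv2.imwrite("pics/s11f.png",im)
im,d=env.get_image("top");crop(im,230,140,45,25,16,"t11.png");cv2.imwrite("pics/t11f.png",im)
E
```

```text
t 18.175 p [ 0.5889 -0.17    0.0574] F [ 1.77 -0.58 -3.43] T [-0.09 -0.02 -0.01] g 0.469
[[-0.6948, 0.0095, 0.7191], [-0.7191, 0.008, -0.6949], [-0.0123, -0.9999, 0.0013]]
-44.01662541667146
```

View pics/t11.png

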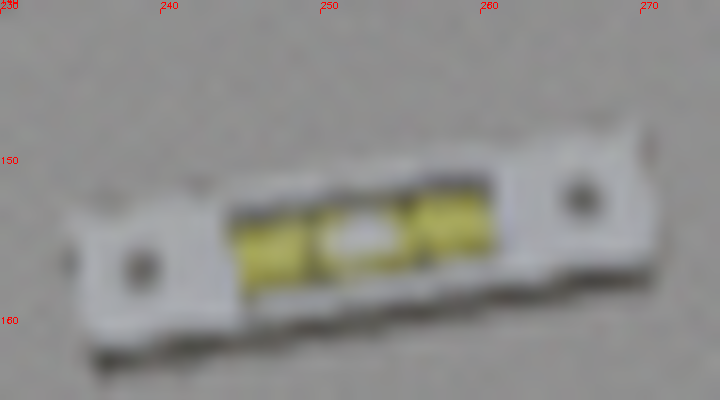

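View pics/s11.png

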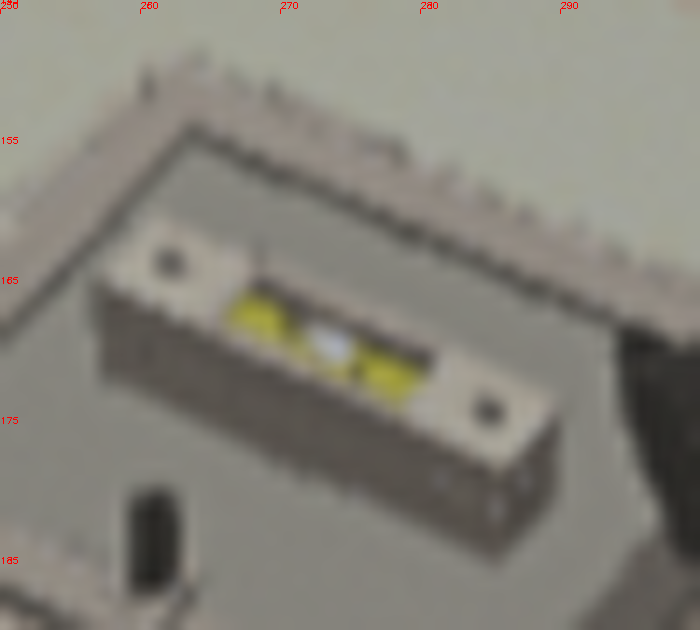

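The bubble sits centred between its lines: lines at u≈249 and 256, bubble at about 252.5. Next I release the knob and rise.

>>> arm_command(
  moves=[
    {"wx":0,"wy":0,"wz":0,"dx":0,"dy":0,"dz":0,"grip":50},
    {"wx":0,"wy":0,"wz":0,"dx":0,"dy":0,"dz":0,"grip":64},
    {"wx":0,"wy":0,"wz":0,"dx":0,"dy":0,"dz":0,"grip":64},
    {"wx":0,"wy":0,"wz":0,"dx":0,"dy":-0.4,"dz":0,"grip":64},
    {"wx":0,"wy":0,"wz":0,"dx":0,"dy":-0.9,"dz":0,"grip":70},
    {"wx":0,"wy":0,"wz":0,"dx":0,"dy":-0.9,"dz":0,"grip":70},
    {"wx":0,"wy":0,"wz":0,"dx":0,"dy":-0.4,"dz":0,"grip":70},
  ],
)

```text
t: 19.15
eef_pos: [0.5881, -0.1705, 0.1674]
ee_rot: [[-0.694, 0.01, 0.72], [-0.72, 0.008, -0.694], [-0.013, -1.0, 0.002]]
force: [0.1, -0.3, -0.9]
grip_width: 0.82
```

```bash

python3 - <<'E'
from h import *
s=pose();print(np.round(s['qpos'],2))
im,d=env.get_image("top");crop(im,230,140,45,25,16,"t12.png");cv2.imwrite("pics/t12f.png",im)
h=ray("top",un([(142,269),(583,199)],230,140,16),.081);print(h,h.mean(0),plate(0,0,0),np.degrees(np.arctan2(*(h[0]-h[1])[[1,0]])))
c=h.mean(0)
plan([((c[0],c[1],.13),-80.5,1,70)],nd=2)
E
```

```text
t 19.15 p [ 0.5881 -0.1705  0.1674] F [ 0.09 -0.31 -0.93] T [ 0.02  0.03 -0.01] g 0.82
[[-0.6941, 0.0102, 0.7198], [-0.7197, 0.008, -0.6942], [-0.0128, -0.9999, 0.0018]]
[ 0.38  0.48 -0.2   1.75  0.1   0.91 -0.62]
[[ 0.55671258  0.02757252  0.081     ]
 [ 0.5713662  -0.06348428  0.081     ]] [ 0.56403939 -0.01795588  0.081     ] [ 0.5616 -0.0203  0.045 ] 99.14213134033312
4 [{"wx":0,"wy":0.16,"wz":0,"dx":-0.58,"dy":0.25,"dz":-0.78,"grip":70},{"wx":0,"wy":0.16,"wz":0,"dx":-0.45,"dy":0.25,"dz":-0.86,"grip":70},{"wx":0,"wy":0.16,"wz":0,"dx":-0.31,"dy":0.24,"dz":-0.92,"grip":70},{"wx":0,"wy":0.16,"wz":0,"dx":-0.16,"dy":0.24,"dz":-0.95,"grip":70}]
```

View pics/t12.png

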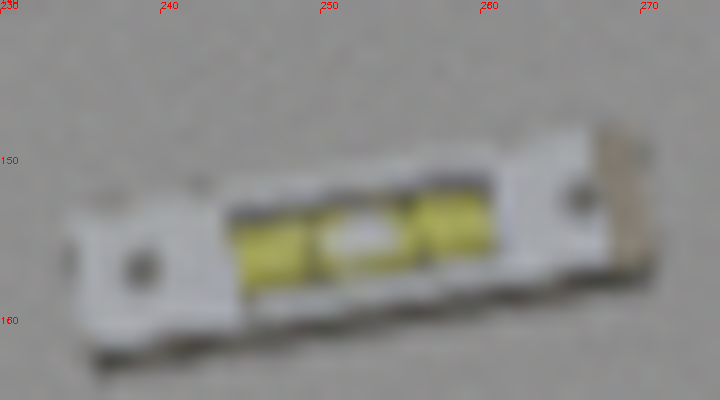

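Bubble still centred after letting go, and the level is in the middle and aligned (99.1° vs 99.5°). Moving above it to press with both fingertips, one on each solid end.

>>> arm_command(
  moves=[
    {"wx":0,"wy":0.16,"wz":0,"dx":-0.58,"dy":0,"dz":-0.78,"grip":70},
    {"wx":0,"wy":0.16,"wz":0,"dx":-0.45,"dy":0.1,"dz":-0.86,"grip":70},
    {"wx":0,"wy":0.16,"wz":0,"dx":-0.31,"dy":0.2,"dz":-0.92,"grip":70},
    {"wx":0,"wy":0.16,"wz":0,"dx":-0.16,"dy":0.2,"dz":-0.95,"grip":70},
    {"wx":0,"wy":0,"wz":0,"dx":0,"dy":0,"dz":0,"grip":70},
  ],
)

```text
t: 19.82
eef_pos: [0.5633, -0.0139, 0.1469]
ee_rot: [[-0.99, 0.01, 0.14], [-0.14, 0.007, -0.99], [-0.011, -1.0, -0.006]]
force: [-0.9, -0.2, -0.2]
grip_width: 0.822
```

```bash

python3 - <<'E'
from h import *
s=pose()
plan([((.563,-.019,.11),-80.6,2,70)],nd=3)
im,d=env.get_image("side");crop(im,225,90,110,110,5,"s13.png")
E
```

```text
t 19.825 p [ 0.5633 -0.0139  0.1469] F [-0.85 -0.23 -0.16] T [-0.01 -0.01  0.01] g 0.822
[[-0.9902, 0.0097, 0.1397], [-0.1396, 0.0071, -0.9902], [-0.0106, -0.9999, -0.0057]]
2 [{"wx":0.003,"wy":-0.012,"wz":-0.005,"dx":0.017,"dy":0.461,"dz":0.065,"grip":70},{"wx":0.003,"wy":-0.012,"wz":-0.005,"dx":0.015,"dy":0.461,"dz":0.064,"grip":70}]
```

View pics/s13.png

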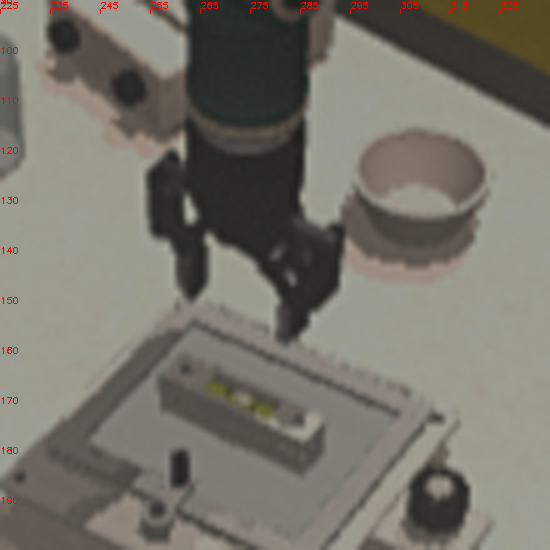

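>>> arm_command(
  moves=[
    {"wx":0.006,"wy":-0.02,"wz":-0.01,"dx":0.03,"dy":0.4,"dz":0.15,"grip":70},
    {"wx":0,"wy":0,"wz":0,"dx":0,"dy":0.45,"dz":0,"grip":70},
    {"wx":0,"wy":0,"wz":0,"dx":0,"dy":0.3,"dz":0,"grip":70},
    {"wx":0,"wy":0,"wz":0,"dx":0,"dy":0,"dz":0,"grip":70},
  ],
)

```text
t: 20.38
eef_pos: [0.5628, -0.0274, 0.0963]
ee_rot: [[-0.988, -0.002, 0.155], [-0.155, -0.004, -0.988], [0.002, -1.0, 0.003]]
force: [0.2, -0.0, 0.1]
grip_width: 0.823
```

```bash

python3 - <<'E'
from h import *
s=pose()
plan([((.563,-.019,.085),-80.6,2,70)],nd=3)
im,d=env.get_image("side");crop(im,225,90,110,110,5,"s14.png")
E
```

```text
t 20.375 p [ 0.5628 -0.0274  0.0963] F [ 0.18 -0.02  0.08] T [-0.01  0.03 -0.01] g 0.823
[[-0.9879, -0.0019, 0.155], [-0.155, -0.0035, -0.9879], [0.0024, -1.0, 0.0032]]
2 [{"wx":-0.002,"wy":-0.004,"wz":0.001,"dx":-0.019,"dy":0.141,"dz":-0.103,"grip":70},{"wx":-0.002,"wy":-0.004,"wz":0.001,"dx":-0.019,"dy":0.141,"dz":-0.103,"grip":70}]
```

View pics/s14.png

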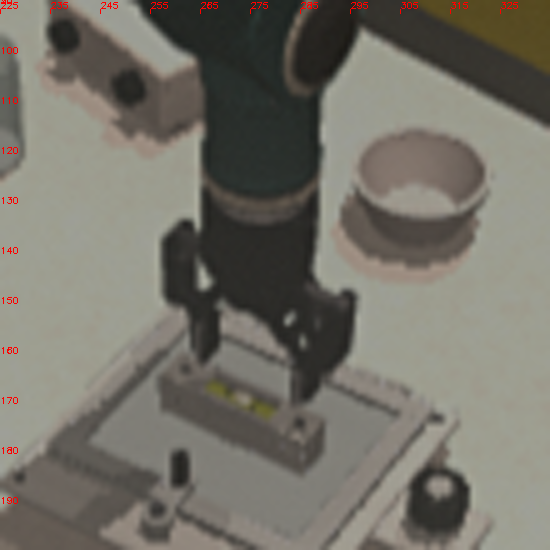

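>>> arm_command(
  moves=[
    {"wx":-0.003,"wy":0,"wz":0.002,"dx":-0.03,"dy":0.12,"dz":-0.2,"grip":70},
    {"wx":0,"wy":0,"wz":0,"dx":0,"dy":0.12,"dz":0,"grip":70},
    {"wx":0,"wy":0,"wz":0,"dx":0,"dy":0,"dz":0,"grip":70},
  ],
)

```text
t: 20.8
eef_pos: [0.5639, -0.0184, 0.0876]
ee_rot: [[-0.988, 0.003, 0.155], [-0.155, 0.0, -0.988], [-0.003, -1.0, 0.0]]
force: [0.8, -0.1, 0.1]
grip_width: 0.819
```

```bash

python3 - <<'E'
from h import *
s=pose()
plan([((.563,-.019,.081),-80.6,1,70)],nd=3)
im,d=env.get_image("side");crop(im,245,130,60,60,9,"s15.png")
E
```

```text
t 20.8 p [ 0.5639 -0.0184  0.0876] F [ 0.82 -0.06  0.11] T [ 0.02  0.01 -0.02] g 0.819
[[-0.9879, 0.0027, 0.1553], [-0.1553, 0.0002, -0.9879], [-0.0027, -1.0, 0.0002]]
1 [{"wx":0,"wy":-0.008,"wz":-0.003,"dx":0.025,"dy":0.164,"dz":0.01,"grip":70}]
```

View pics/s15.png

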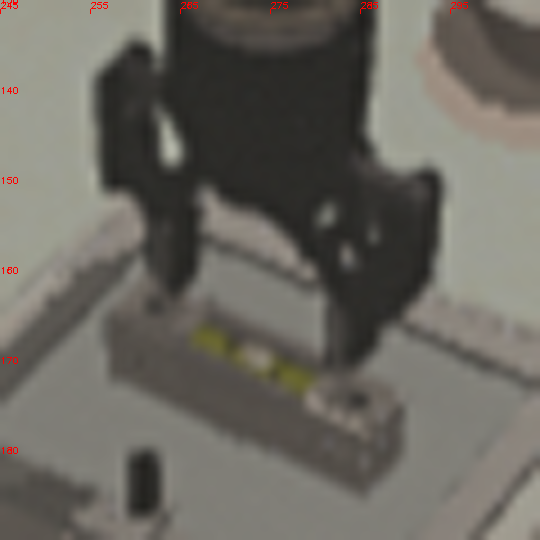

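>>> arm_command(
  moves=[
    {"wx":0,"wy":0,"wz":0,"dx":0,"dy":0.12,"dz":0,"grip":70},
    {"wx":0,"wy":0,"wz":0,"dx":0,"dy":0.08,"dz":0,"grip":70},
    {"wx":0,"wy":0,"wz":0,"dx":0,"dy":0.05,"dz":0,"grip":70},
  ],
)

```text
t: 21.22
eef_pos: [0.5645, -0.0184, 0.0777]
ee_rot: [[-0.988, 0.004, 0.155], [-0.155, 0.0, -0.988], [-0.004, -1.0, 0.001]]
force: [0.3, 0.0, -0.5]
grip_width: 0.822
```

>>> arm_command(
  moves=[
    {"wx":0,"wy":0,"wz":0,"dx":0,"dy":0.05,"dz":0,"grip":70},
    {"wx":0,"wy":0,"wz":0,"dx":0,"dy":0.03,"dz":0,"grip":70},
  ],
)

```text
t: 21.48
eef_pos: [0.5645, -0.0185, 0.0741]
ee_rot: [[-0.988, 0.004, 0.155], [-0.155, 0.0, -0.988], [-0.004, -1.0, 0.0]]
force: [-0.8, 0.2, -0.5]
grip_width: 0.82
```

>>> arm_command(
  moves=[
    {"wx":0,"wy":0,"wz":0,"dx":0,"dy":0.03,"dz":0,"grip":70},
  ],
)

```text
t: 21.6
eef_pos: [0.5646, -0.0184, 0.0732]
ee_rot: [[-0.988, 0.004, 0.155], [-0.155, 0.0, -0.988], [-0.004, -1.0, 0.0]]
force: [-3.2, -0.5, 11.2]
grip_width: 0.819
```

>>> arm_command(
  moves=[
    {"wx":0,"wy":0,"wz":0,"dx":0,"dy":0,"dz":0,"grip":70},
  ],
)

```text
t: 21.72
eef_pos: [0.5647, -0.0185, 0.0734]
ee_rot: [[-0.988, 0.004, 0.155], [-0.155, 0.0, -0.988], [-0.004, -1.0, 0.0]]
force: [-1.2, 1.0, -0.5]
grip_width: 0.816
```

>>> arm_command(
  moves=[
    {"wx":0,"wy":0,"wz":0,"dx":0,"dy":0.01,"dz":0,"grip":70},
  ],
)

```text
t: 21.85
eef_pos: [0.5648, -0.0184, 0.0733]
ee_rot: [[-0.988, 0.005, 0.155], [-0.155, 0.0, -0.988], [-0.004, -1.0, 0.001]]
force: [-1.1, -0.9, 5.1]
grip_width: 0.818
```

>>> arm_command(
  moves=[
    {"wx":0,"wy":0,"wz":0,"dx":0,"dy":0.01,"dz":0,"grip":70},
  ],
)

```text
t: 21.98
eef_pos: [0.5648, -0.0184, 0.0733]
ee_rot: [[-0.988, 0.004, 0.155], [-0.155, 0.0, -0.988], [-0.004, -1.0, 0.0]]
force: [-2.5, -0.7, 5.8]
grip_width: 0.818
```

>>> arm_command(
  moves=[
    {"wx":0,"wy":0,"wz":0,"dx":0,"dy":0.02,"dz":0,"grip":70},
  ],
)

```text
t: 22.1
eef_pos: [0.5648, -0.0184, 0.0733]
ee_rot: [[-0.988, 0.004, 0.155], [-0.155, 0.0, -0.988], [-0.004, -1.0, 0.001]]
force: [-2.4, -0.7, 10.4]
grip_width: 0.822
```

```bash

python3 - <<'E'
from h import *
for i in range(20):
    im,d=env.get_image("side")
    if i%5==4: print(np.round(env.observe()['force'],1),env.observe()['t'])
crop(im,245,130,60,60,9,"s16.png");cv2.imwrite("pics/s16f.png",im)
im,d=env.get_image("top");crop(im,205,115,110,90,7,"t16.png")
pose()
E
```

```text
[-1.9  0.3  8.1] 22.35
[-3.7 -0.   8.2] 22.6
[-3.  -0.9  7.5] 22.85
[-2.7  0.4  9. ] 23.1
t 23.15 p [ 0.5648 -0.0184  0.0733] F [-3.41 -0.37  8.44] T [0.2  0.69 0.08] g 0.821
[[-0.9879, 0.0046, 0.1553], [-0.1553, 0.0002, -0.9879], [-0.0046, -1.0, 0.0005]]
```

View pics/s16.png

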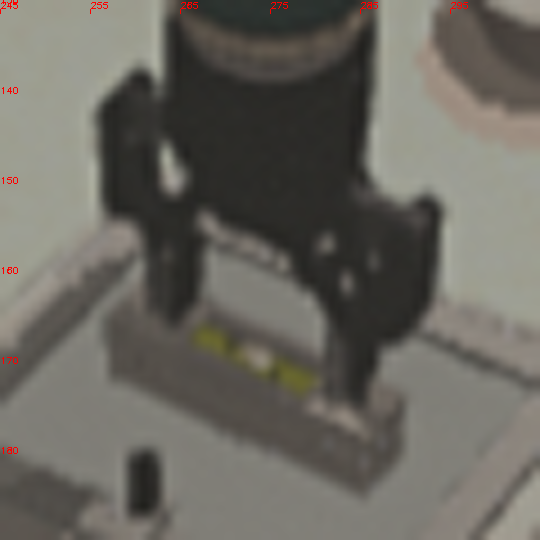

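View pics/t16.png

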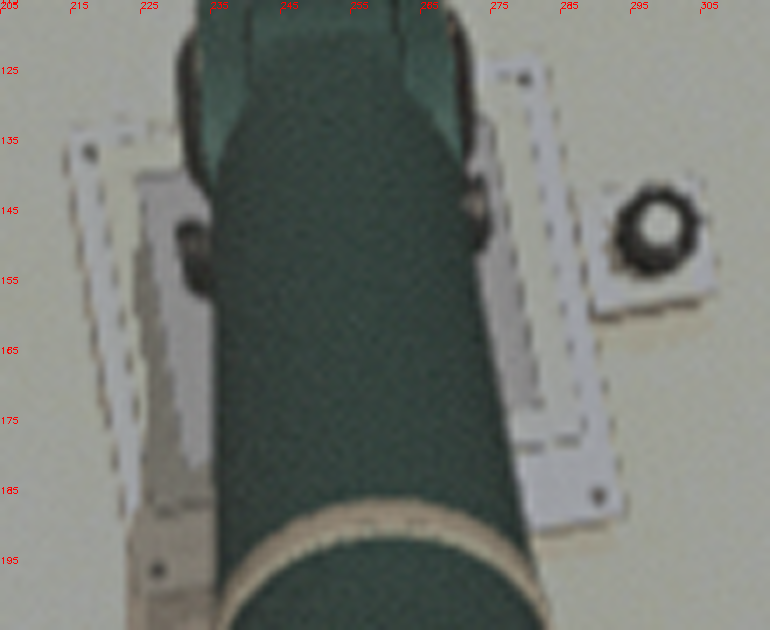

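Steady at about 8 N with the bubble centred between the fingers. One small trim will bring it to about 10 N.

>>> arm_command(
  moves=[
    {"wx":0,"wy":0,"wz":0,"dx":0.005,"dy":0.023,"dz":0,"grip":70},
  ],
)

```text
t: 23.28
eef_pos: [0.5648, -0.0184, 0.0733]
ee_rot: [[-0.988, 0.005, 0.155], [-0.155, 0.0, -0.988], [-0.005, -1.0, 0.001]]
force: [-2.5, -0.9, 9.6]
grip_width: 0.822
```

```bash

python3 - <<'E'
from h import *
F=[]
for i in range(30):
    im,d=env.get_image("side");F.append(env.observe()['force'])
print(np.round(np.array(F)[::4],1).tolist(),np.mean(F,0),env.observe()['t'])
crop(im,255,150,40,35,16,"s17.png")
E
```

```text
[[-2.6, -1.0, 8.3], [-3.1, 0.5, 8.4], [-3.1, 0.2, 8.8], [-3.3, -0.3, 10.0], [-3.2, 0.2, 9.2], [-3.1, 0.0, 9.5], [-1.5, 0.0, 9.2], [-2.7, 0.4, 9.4]] [-2.72435399 -0.13654864  9.03743958] 24.775
```

View pics/s17.png

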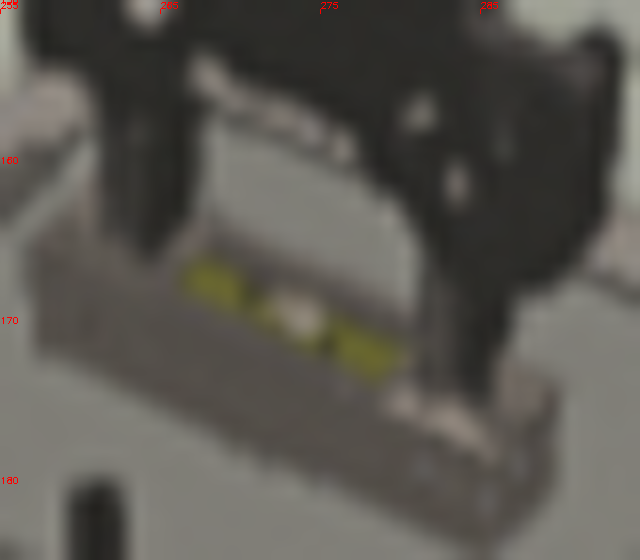

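The bubble at crop (298,312) lies at the vial's middle (297,315), and the push holds at about 9 N. Handing in.

```bash
python3 -c "
from station import env
print(env.close_job(), env.observe()['force'])"
```

```text
the job is handed in; nothing more can be done
the job is handed in; nothing more can be done
```

The casting table is ready, and I handed the job in at about 25 s with the arm still pushing on the level.

1. **Turnbutton:** I swept it along its arc with the fingers around the post. Afterwards the cameras put it at about 1.63 rad, which is the 1.62 stop within measuring error. Its wing lies across the frame's bar, about 3° past exactly square.
2. **Spirit level:** I set it on the glass about 2–3 mm from the middle of the frame, lined up with the plate's y axis to within about 0.4°. I then let go of it.
3. **Knob:** I turned it about 2.05 rad clockwise and released it. The bubble stayed centred after I let go.
4. **Push:** both fingertips press on the solid ends of the level. The push averaged 9.0 N (8.3–10.0 N) over the last 1.5 s. There was also a steady sideways force of about 2.7 N, which my small trim did not remove.

In the last side view the bubble is in the middle of the vial. The top camera could not confirm this because the arm blocks its view. I steered clear of the other things on the bench, and nothing in the pictures looked disturbed, but I did not check each one at the end.

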